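# Make up the shine kit and the welt kit

### The job

Make up the two shoe-care kits in the aluminium trays. The broad tray takes the shine kit: the wide black brush in its long bay, the flat tin in the larger of its two short bays and the chrome dispenser in the smaller; the slim tray takes the welt kit: the pale welt brush in its long bay and the tall tin in its short bay. Set each thing down gently and flat on the floor of its bay, brushes on their bristles, tins and dispenser upright, and leave the lace carton, the shine sponge and the shoe tree where they are.

Things in the scene. Friction and masses are not known exactly. Their poses are not given: they have to be found in the camera images.
- wide_brush: Wide black shoe brush standing on its bristles: 165 x 56 mm, 48 mm high, round-ended black wooden back (28 to 48 mm up, flat parallel sides over the middle 109 mm) over slightly narrower stiff black bristles. About 0.19 kg. Origin: centre of the underside of the bristles; x along its length, z up. Grip it across its width by the wooden back, at mid-length.
- welt_brush: Narrow welt brush in pale wood standing on its bristles: 160 x 22 mm, 34 mm high; round-ended wooden back 18 to 34 mm up, stiff brown bristles (18 mm wide) under it only from x = -24 to +76 mm, the rest is a bare handle end. About 0.06 kg. Origin: below the middle of the wooden back, at the level of the bristle ends; x along its length towards the bristle end, z up. Centre of mass about 10 mm towards +x.
- flat_tin: Flat round closed polish tin, bare metal, 68 mm across and 26 mm high, small brass twist key low on its side. About 0.11 kg. Origin: centre of its underside, z up through the lid.
- tall_tin: Small upright closed tin with a ribbed aluminium screw lid, 40 mm across and 52 mm high. About 0.10 kg. Origin: centre of its underside, z up through the lid.
- dispenser: Chrome press-button dispenser bottle, empty and capped: body 48 mm across up to 60 mm, thin neck (24 mm across), then a pump cap 32 mm across from 74 to 95 mm up and a fixed button, 21 mm across, to 100 mm. The tallest thing on the ledge. About 0.13 kg. Origin: centre of its underside, z up. Grip it by the cap.
- broad_tray: Broad aluminium tray (the shine kit's), loose, 196 x 179 mm outside, rim 16 mm high, floor 3 mm thick, partitions 10 mm high, all heights above the ledge. Origin: centre of its underside; x along the 196 mm side, z up. Three bays, in its own frame: long bay 190 x 80 mm, centre x = 0, y = -46.5 mm; larger short bay 115 (x) x 90 mm (y), centre x = -37.5, y = +41.5 mm; smaller short bay 72 (x) x 90 mm (y), centre x = +59, y = +41.5 mm. About 0.45 kg.
- slim_tray: Slim aluminium tray (the welt kit's), loose, 260 x 66 mm outside, rim 16 mm high, floor 3 mm thick, one partition 10 mm high. Origin: centre of its underside; x along its length, z up. Two bays, in its own frame: long bay 185 mm (x) x 60 mm (y), centre x = +34.5, y = 0; short bay 66 mm (x) x 60 mm (y), centre x = -94, y = 0. About 0.30 kg.
- lace_box: Bystander: lace carton 60 x 100 mm, 32 mm high, at the back of the ledge beyond the stock. Origin: centre of its underside.
- shine_sponge: Bystander: shine sponge in an oval black plastic case, 50 x 95 mm, 36 mm high, at the back of the ledge. Origin: centre of its underside.
- shoe_tree: Bystander: wooden shoe tree lying at the back of the ledge, about 260 mm long along its y axis, 66 mm wide and high. Origin: on the ledge under its rod.
There are look-alikes about, which are no part of the job. Leave any purple or red look-alike of the welt_brush alone.

How it is judged:
At the end, for the whole second after the job is handed in: Each thing stands released, still and upright (within 7 degrees) on the floor of its own bay (underside at most 4 mm off it; anywhere it lies flat): wide brush, flat tin, dispenser in the broad tray; welt brush, tall tin in the slim one. Trays flat and still; bystanders within 20 mm of their start (x of wide_brush in the frame of broad_tray between -0.016 and 0.016 m and y of wide_brush in the frame of broad_tray between -0.0625 and -0.0305 m and z of wide_brush in the frame of broad_tray between -0.002 and 0.007 m and angle between each of wide_brush, flat_tin, dispenser, welt_brush, tall_tin's own z axis and vertical below 0.12 rad and linear speed of each of wide_brush, flat_tin, dispenser, welt_brush, tall_tin, broad_tray, slim_tray below 0.02 m/s and angular speed of each of wide_brush, flat_tin, dispenser, welt_brush, tall_tin below 0.2 rad/s and x of flat_tin in the frame of broad_tray between -0.0645 and -0.0105 m and y of flat_tin in the frame of broad_tray between 0.027 and 0.056 m and z of flat_tin in the frame of broad_tray between -0.002 and 0.007 m and x of dispenser in the frame of broad_tray between 0.043 and 0.075 m and y of dispenser in the frame of broad_tray between 0.0165 and 0.0665 m and z of dispenser in the frame of broad_tray between -0.002 and 0.007 m and x of welt_brush in the frame of slim_tray between 0.0175 and 0.0515 m and y of welt_brush in the frame of slim_tray between -0.023 and 0.023 m and z of welt_brush in the frame of slim_tray between -0.002 and 0.007 m and x of tall_tin in the frame of slim_tray between -0.111 and -0.077 m and y of tall_tin in the frame of slim_tray between -0.0145 and 0.0145 m and z of tall_tin in the frame of slim_tray between -0.002 and 0.007 m and angle between each of broad_tray, slim_tray's own z axis and vertical below 0.06 rad and distance of each of lace_box, shine_sponge, shoe_tree from where it was at the start of the episode below 0.02 m); the robot touches nothing.
It fails at once if the lace carton, shine sponge or shoe tree is disturbed (moved more than 20 mm) (distance of any of lace_box, shine_sponge, shoe_tree from where it was at the start of the episode above 0.02 m).
It fails at once if a thing is dropped or thrown into its tray (faster than 0.6 m/s within 30 mm of the tray floor) ((x of wide_brush in the frame of broad_tray between -0.095 and 0.095 m and y of wide_brush in the frame of broad_tray between -0.0865 and 0.0865 m and z of wide_brush in the frame of broad_tray below 0.033 m and linear speed of wide_brush above 0.6 m/s) or (x of flat_tin in the frame of broad_tray between -0.095 and 0.095 m and y of flat_tin in the frame of broad_tray between -0.0865 and 0.0865 m and z of flat_tin in the frame of broad_tray below 0.033 m and linear speed of flat_tin above 0.6 m/s) or (x of dispenser in the frame of broad_tray between -0.095 and 0.095 m and y of dispenser in the frame of broad_tray between -0.0865 and 0.0865 m and z of dispenser in the frame of broad_tray below 0.033 m and linear speed of dispenser above 0.6 m/s) or (x of welt_brush in the frame of slim_tray between -0.127 and 0.127 m and y of welt_brush in the frame of slim_tray between -0.03 and 0.03 m and z of welt_brush in the frame of slim_tray below 0.033 m and linear speed of welt_brush above 0.6 m/s) or (x of tall_tin in the frame of slim_tray between -0.127 and 0.127 m and y of tall_tin in the frame of slim_tray between -0.03 and 0.03 m and z of tall_tin in the frame of slim_tray below 0.033 m and linear speed of tall_tin above 0.6 m/s)).
It also fails if it takes over 131 s, if anything falls off the work surface, if the arm or the gripper's body presses on something with over 40 N, if the wrist force passes 120 N, or if a joint passes its speed limit or range.

### The arm

A 6-joint arm with a two-finger parallel gripper is mounted at the origin on the work surface. World frame = base frame: x ahead of the robot, y to its left, z up, the work surface at z = 0. Lengths are in m, angles in rad, forces in N, time in s.
With the tool pointing down it reaches from about 0.3 to 1 m from the base axis. Payload 5.1 kg.
Tool frame: the origin (TCP) lies on the centre line of the jaws, within the pads' length; the fingertips stand 8 mm ahead of it and the grasp point (between the pads) lies 11 mm behind it; x points along the fingers, z is the direction in which the jaws open and shut, and the axes are right-handed (so a half turn about x gives the same grasp; the last joint's range is limited). The gripper opens to 95 mm and grips with 3 to 60 N. Pads are 20 mm wide; open, the fingers measure 119 mm over their backs; the gripper's body (75 mm by 180 mm) begins 59 mm behind the grasp point.
Start: joints at [-1.276, 0.124, 1.65, -0, 1.367, -0.083], TCP at [0.24, -0.604, 0.223] pointing down, gripper open.
Joint ranges: [-2.61, 2.61], [-1.02, 2.33], [0.03, 2.71], [-1.35, 4.49], [0.32, 2.68], [-2.91, 2.91]. Speed limits (rad/s): [2.57, 2.57, 3.14, 3.14, 3.14, 3.14].

### API

Orientations are given as a unit quaternion [x, y, z, w].
In Python, from workcell import * gives the robot as it stands.
- The arm moves only by the tool apply_moves, never from a script. Its argument "moves" is one flat list of numbers, 5 for each row, row after row: the finger opening in mm, from 0 to 95.1, then the shift along the world's x, y, z in mm, then the turn about the world's z in degrees. In form: [grip, dx, dy, dz, turn, grip, dx, dy, dz, turn, ...]. A call has 1 to 5 rows; each row is the pose to reach, as a shift and turn from the pose commanded when the call began; what a row does not reach only later rows make up. A row lasts 1/12 s, in which the tool goes at most 41.7 mm and 7.16 degrees, less where a joint would pass 70% of its speed; a pose out of reach is approached as far as the arm can. A call with a gripper value outside its range is refused whole. The fingers move at their own pace and stop on an object; "force" is the grip in N (left out, the last holds). Time passes only in rows, so rows that repeat a pose let the fingers close. It gives the time, the measured TCP pose, the force and the opening at its end, in the units of the state.
- get_obs(): the state, without advancing time (a new reading comes with each control period).
- snapshot(name): name is "scene" or "top" or "wrist"; returns a dict with "pixels" (420x560x3 uint8, blue, green, red), "mtx" (3x3 intrinsics, pixels), "extrinsics" (4x4, takes a point from world to camera coordinates). Camera axes: x right, y down, z forward; pixel columns grow to the right and rows downward; lengths in m; the calibration is good to about 2 mm. The wrist camera is an equidistant fisheye: a pixel r from the principal point sees the ray r / f radians off the axis. A picture is of the moment at which its call begins. There is no depth.
- hand_in(): hands the job in, once; it reports no verdict.
The state is a dict: "time_s": time; "qpos": joint angles; "dq": joint speeds; "tau": joint torques, N m; "tcp_pos": TCP position; "ee_rot": TCP orientation; "contact_force": force on the tool from outside, world axes, zero at the start; "torque": the same for the moment, N m; "width": finger opening in m.
Only numpy, scipy, OpenCV 4.12 (cv2) and the standard library are available. Lean on these libraries where they do the work, as an engineer would, in place of code of your own. Each camera call takes 0.05 s, during which the arm holds its last target.

## Working session

There is one attempt and no reset: what is moved stays moved. The work goes in short steps, Python scripts to look and compute and a tool call to move; the robot and the scene stay as the last step left them, time stands still between calls to the robot, and variables do not carry over. Pictures are saved under pics/ and viewed, and the job is handed in when it is done.

Besides the shell and the picture viewer there is one more tool, called after ">>>" as name(argument=value, ...) on one line, values as JSON. apply_moves: Moves the arm, as the interface text tells. Its arguments: {"type":"object","properties":{"moves":{"type":"array"},"force":{"type":"number"}},"required":["moves"]}

```bash
ls; mkdir -p pics; cat > h.py <<'E'
from workcell import *
import numpy as np, cv2, json, sys
def snap(name,fn=None):
    s=snapshot(name)
    im=np.array(s["pixels"],dtype=np.uint8)
    K=np.array(s["mtx"]);T=np.array(s["extrinsics"])
    fn=fn or name
    cv2.imwrite(f"pics/{fn}.png",im); np.savez(f"pics/{fn}.npz",K=K,T=T,name=name)
    return im,K,T
def load(fn):
    d=np.load(f"pics/{fn}.npz"); return cv2.imread(f"pics/{fn}.png"),d["K"],d["T"]
def ray(fn,u,v):
    d=np.load(f"pics/{fn}.npz");K,T=d["K"],d["T"]
    x=(u-K[0,2])/K[0,0];y=(v-K[1,2])/K[1,1]
    if str(d["name"])=="wrist":
        r=np.hypot(x,y); k=np.sin(r)/r if r>1e-9 else 1
        dc=np.array([x*k,y*k,np.cos(r)])
    else: dc=np.array([x,y,1.])
    R=T[:3,:3]; return -R.T@T[:3,3], R.T@dc
def at(fn,u,v,z):
    c,d=ray(fn,u,v); return c+d*(z-c[2])/d[2]
def proj(fn,p):
    d=np.load(f"pics/{fn}.npz");K,T=d["K"],d["T"]
    q=T[:3,:3]@np.asarray(p,float)+T[:3,3]
    if str(d["name"])=="wrist":
        r=np.hypot(q[0],q[1]);th=np.arctan2(r,q[2]);s=th/r
        return np.array([q[0]*s*K[0,0]+K[0,2],q[1]*s*K[1,1]+K[1,2]])
    return np.array([q[0]/q[2]*K[0,0]+K[0,2],q[1]/q[2]*K[1,1]+K[1,2]])
def crop(fn,x0,y0,x1,y1,k,out):
    im=load(fn)[0][y0:y1,x0:x1]
    cv2.imwrite(f"pics/{out}.png",cv2.resize(im,None,fx=k,fy=k,interpolation=cv2.INTER_CUBIC))
E
python3 - <<'E'
from h import *
for n in("scene","top","wrist"):
    im,K,T=snap(n,n+"0"); print(n,K.tolist(),np.round(T,3).tolist())
print(get_obs())
E
```

```text
pics
scene [[401.40606043522075, 0.0, 284.9857744346197], [0.0, 401.40606043522075, 205.79130773776808], [0.0, 0.0, 1.0]] [[-0.044, 0.999, 0.012, 0.048], [0.531, 0.033, -0.847, -0.228], [-0.846, -0.031, -0.532, 1.522], [0.0, 0.0, 0.0, 1.0]]
top [[509.1519234787966, 0.0, 280.43872211649614], [0.0, 509.1519234787966, 214.45402322357248], [0.0, 0.0, 1.0]] [[-0.026, -1.0, -0.009, 0.016], [-0.987, 0.027, -0.156, 0.538], [0.156, 0.005, -0.988, 1.268], [0.0, 0.0, 0.0, 1.0]]
wrist [[325.19226210127806, 0.0, 272.56798532869334], [0.0, 325.19226210127806, 208.57193799518288], [0.0, 0.0, 1.0]] [[0.369, -0.93, -0.002, -0.651], [-0.887, -0.352, 0.298, -0.035], [-0.277, -0.108, -0.955, 0.392], [0.0, 0.0, 0.0, 1.0]]
{'time_s': 0.15, 'qpos': array([-1.27563653e+00,  1.24358436e-01,  1.65132800e+00,  2.27044226e-05,
        1.36751676e+00, -8.25935362e-02]), 'dq': array([-0.00051406, -0.00216606, -0.00386342, -0.00058892,  0.00062735,
       -0.00054062]), 'tau': array([ 6.37918220e-04, -4.18189609e+01, -3.60471654e+01,  7.75157078e-02,
        4.68419341e-02, -9.09996515e-05]), 'tcp_pos': array([ 0.23958491, -0.60372049,  0.22168649]), 'ee_rot': array([ 0.39759504,  0.58542275, -0.39686751,  0.58454647]), 'contact_force': array([0.99645093, 0.01059781, 0.76046232]), 'torque': array([-0.0211958 ,  0.0297869 , -0.00442801]), 'width': 0.09545564157391605}
```

View pics/top0.png

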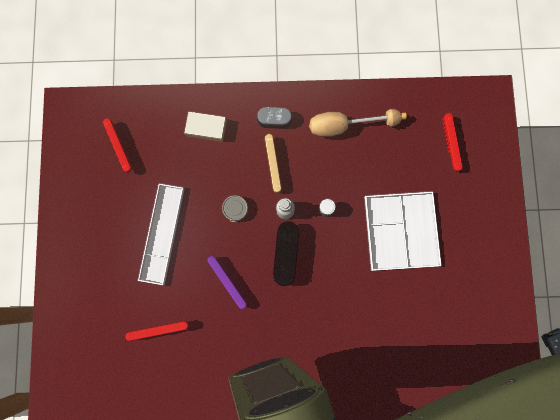

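View pics/scene0.png

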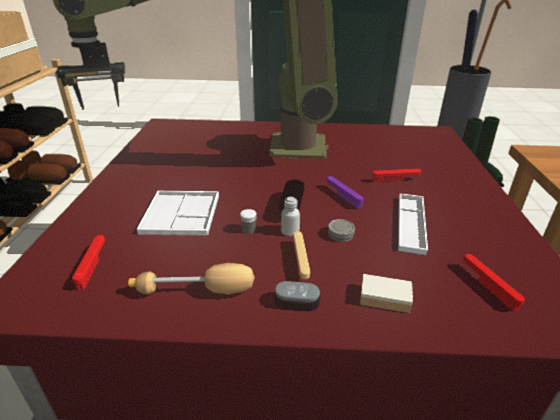

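View pics/wrist0.png

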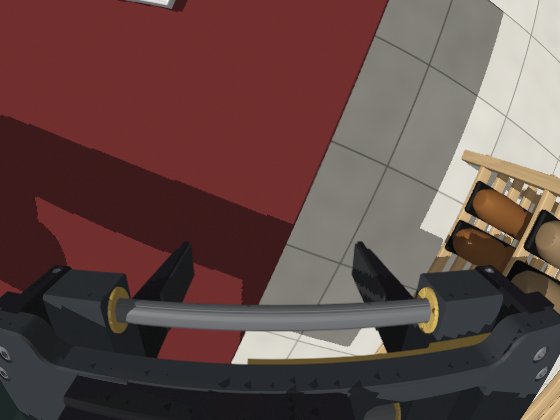

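Top view: broad tray is at (403,231), slim tray (161,235), flat tin (235,208), dispenser (285,208), tall tin (327,207), wide brush (286,253) and welt brush (273,163). Red and purple decoys lie around them. I'll enlarge for accuracy.

```bash
python3 - <<'E'
from h import *
crop("top0",355,180,450,280,8,"c1")
crop("top0",130,175,260,295,6,"c2")
crop("top0",215,125,345,295,4,"c3")
E
```

```text
(no output)
```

View pics/c1.png

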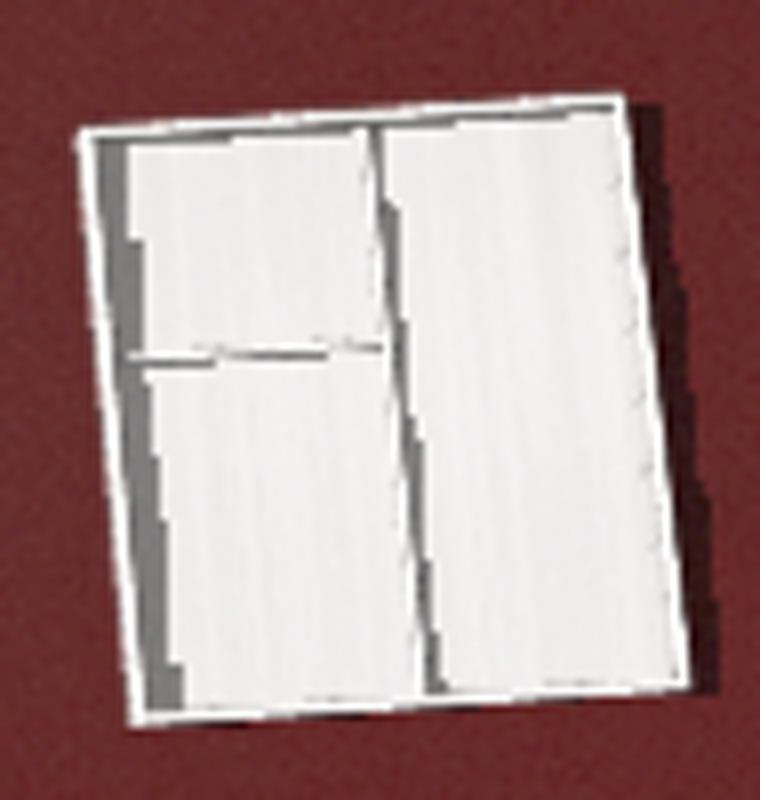

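View pics/c2.png

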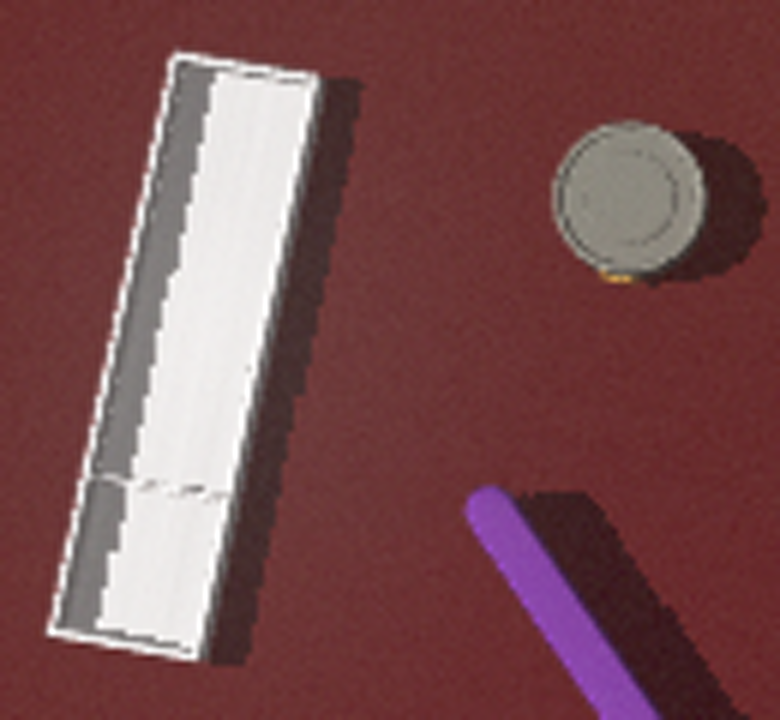

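View pics/c3.png

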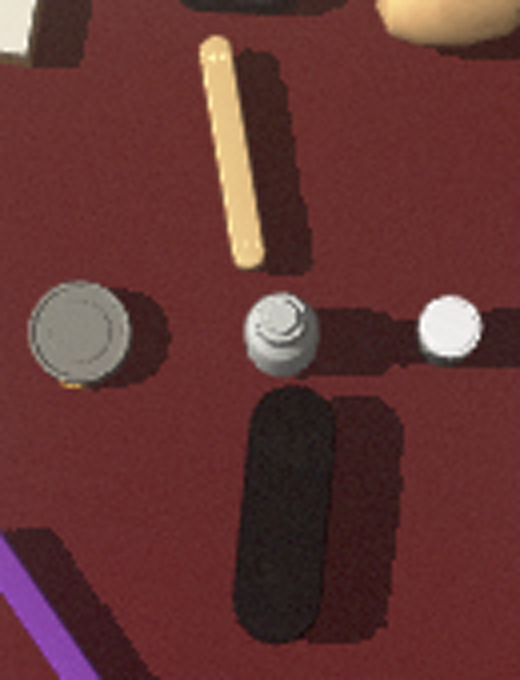

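```bash
python3 - <<'E'
from h import *
crop("scene0",225,170,365,285,5,"s1")
def P(fn,k,x0,y0,u,v,z): return at(fn,(u+.5)/k-.5+x0,(v+.5)/k-.5+y0,z)
for nm,k,x0,y0,z,pts,L,W in (("broad",8,355,180,.016,[(80,130),(622,95),(690,690),(132,725)],.196,.179),("slim",6,130,175,.016,[(175,53),(320,75),(200,660),(48,635)],.26,.066)):
    q=np.array([P("top0",k,x0,y0,u,v,z) for u,v in pts])
    c=q.mean(0); a=(q[0]+q[1]-q[2]-q[3]); 
    print(nm,c.round(4),"yaw",np.degrees(np.arctan2(a[1],a[0])).round(2),[np.linalg.norm(q[i]-q[(i+1)%4]).round(4) for i in range(4)])
f=lambda u,v,z:P("top0",4,215,125,u,v,z).round(4)
print("flat",f(79.5,332,.026), P("top0",6,130,175,630,197,.026))
print("disp",f(281,313,.1)); print("tall",f(450,325,.052))
for nm,a,b,z in (("wide",(293,388),(277,642),.048),("welt",(215,37),(249,270),.034)):
    A=f(*a,z);B=f(*b,z);d=A-B;print(nm,(A+B)/2,np.degrees(np.arctan2(d[1],d[0])),np.linalg.norm(d))
E
```

```text
broad [ 0.4914 -0.3136  0.016 ] yaw 2.12 [np.float64(0.179), np.float64(0.1958), np.float64(0.1801), np.float64(0.1955)]
slim [0.5009 0.3168 0.016 ] yaw -11.34 [np.float64(0.0654), np.float64(0.2599), np.float64(0.0667), np.float64(0.2596)]
flat [0.5617 0.1219 0.026 ] [0.56223215 0.12164564 0.026     ]
disp [ 0.5573 -0.0097  0.1   ]
tall [ 0.5553 -0.1177  0.052 ]
wide [ 0.4376  -0.00905  0.048  ] -5.165441220308841 0.16105405924719815
welt [0.67745 0.01945 0.034  ] 6.737135509509121 0.15940069008633556
```

View pics/s1.png

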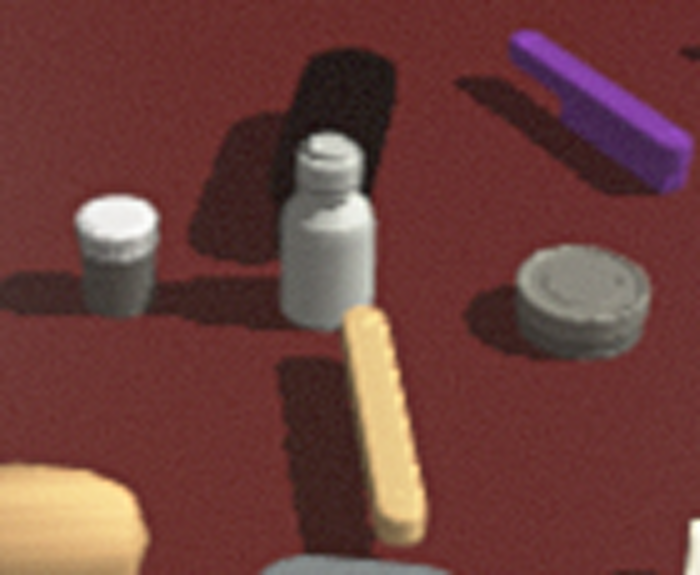

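```bash
python3 - <<'E'
from h import *
a=load("scene0")[0][225:290,275:325]; b=load("top0")[0][128:198,255:300]
f=lambda i,k:cv2.resize(np.clip(255*(i/255.)**.5,0,255).astype(np.uint8),None,fx=k,fy=k,interpolation=cv2.INTER_CUBIC)
A=f(a,8);B=f(b,8);H=max(A.shape[0],B.shape[0])
o=np.zeros((H,A.shape[1]+B.shape[1],3),np.uint8);o[:A.shape[0],:A.shape[1]]=A;o[:B.shape[0],A.shape[1]:]=B
cv2.imwrite("pics/w1.png",o)
E
```

```text
(no output)
```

View pics/w1.png

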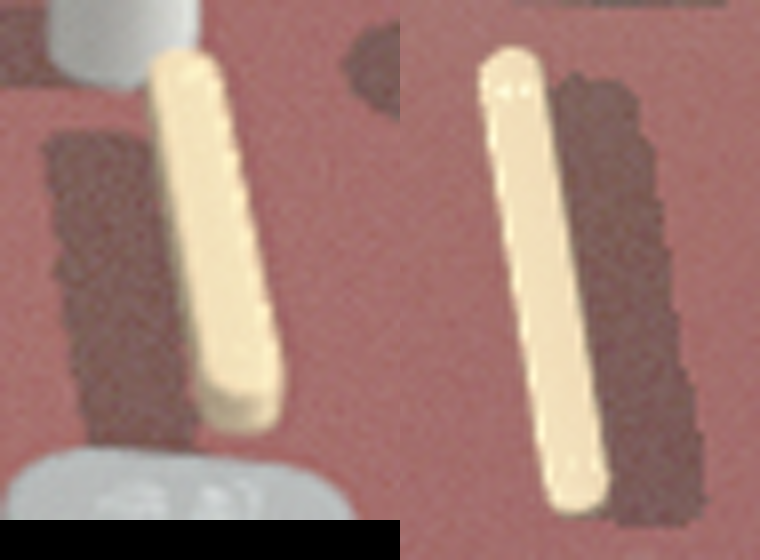

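```bash
cat >> h.py <<'E'
from scipy.spatial.transform import Rotation as Ro
def st():
    o=get_obs();R=Ro.from_quat(o["ee_rot"]).as_matrix()
    j=np.degrees(np.arctan2(R[1,2],R[0,2]))
    print("t",round(o["time_s"],2),"tcp",(o["tcp_pos"]*1000).round(1),"jaw",round(j,2),"xdown",R[:,0].round(3),"w",round(o["width"]*1000,1),"F",o["contact_force"].round(1),"q6",o["qpos"][5].round(2))
    return o,j
BROAD=(.4914,-.3136,2.12);SLIM=(.5009,.3168,-11.34)
def tr(T,x,y):
    a=np.radians(T[2]);return np.array([T[0]+np.cos(a)*x-np.sin(a)*y,T[1]+np.sin(a)*x+np.cos(a)*y])*1000
E
python3 - <<'E'
from h import *
st()
print("flat",tr(BROAD,-.0375,.0415),"wide",tr(BROAD,0,-.0465),"disp",tr(BROAD,.059,.0415),"welt",tr(SLIM,.0345,0),"tall",tr(SLIM,-.094,0))
E
```

```text
t 0.15 tcp [ 239.6 -603.7  221.7] jaw -68.36 xdown [-0.     0.002 -1.   ] w 95.5 F [1.  0.  0.8] q6 -0.08
flat [ 452.39047686 -273.51562518] wide [ 493.12015301 -360.0681727 ] disp [ 548.82442665 -269.94584528] welt [534.72647801 310.01624104] tall [408.7351034  335.28328529]
```

>>> apply_moves(moves=[95, 90, 180, -30, -21.6, 95, 90, 180, -30, -21.6, 95, 90, 180, -30, -21.6, 95, 90, 180, -30, -21.6, 95, 90, 180, -30, -21.6], force=25)

```text
time_s: 0.57
tcp_pos: [0.3301, -0.4218, 0.1917]
ee_rot: [0.5, 0.5, -0.5, 0.5]
contact_force: [1.8, -0.4, -0.4]
width: 0.0948
```

>>> apply_moves(moves=[95, 80, 185, -20, 0, 95, 80, 185, -20, 0, 95, 80, 185, -20, 0, 95, 80, 185, -20, 0, 95, 80, 185, -20, 0])

```text
time_s: 0.98
tcp_pos: [0.4099, -0.2367, 0.1721]
ee_rot: [0.5, 0.5, -0.5, 0.5]
contact_force: [-0.3, -0.5, 0.4]
width: 0.0949
```

>>> apply_moves(moves=[95, 80, 185, -20, 0, 95, 80, 185, -20, 0, 95, 80, 185, -20, 0, 95, 80, 185, -20, 0, 95, 80, 185, -20, 0])

```text
time_s: 1.4
tcp_pos: [0.49, -0.0516, 0.1523]
ee_rot: [0.5, 0.5, -0.499, 0.5]
contact_force: [0.6, 0.4, -0.3]
width: 0.0947
```

>>> apply_moves(moves=[95, 71, 173, -50, 0, 95, 71, 173, -50, 0, 95, 71, 173, -50, 0, 95, 71, 173, -50, 0, 95, 71, 173, -50, 0])

```text
time_s: 1.82
tcp_pos: [0.5607, 0.122, 0.1012]
ee_rot: [0.499, 0.501, -0.499, 0.5]
contact_force: [-1.0, -0.8, 0.1]
width: 0.0947
```

```bash
python3 - <<'E'
from h import *
st(); snap("wrist","wr1"); snap("top","top1")
for n in ("wr1",): 
  for p in ([.562,.122,.026],[.596,.122,.026],[.528,.122,.026],[.562,.156,.026],[.562,.088,.026]): print(proj(n,p).round(1))
E
```

```text
t 1.82 tcp [560.7 122.  101.2] jaw -89.84 xdown [-0.001  0.001 -1.   ] w 94.7 F [-1.  -0.8  0.1] q6 1.69
[270.1 219.7]
[270.1 176.5]
[270.1 259.2]
[226.4 219.5]
[313.8 219.7]
```

View pics/wr1.png

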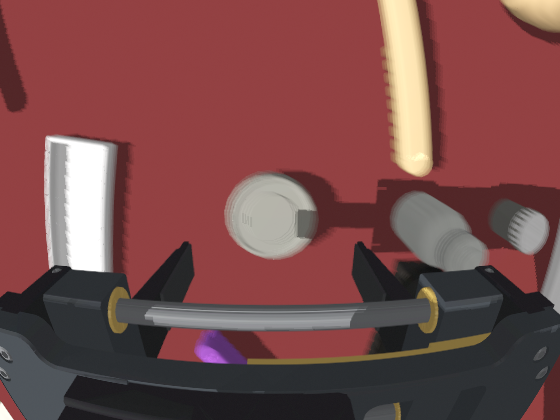

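The wrist view shows the tin centred at about (270,214), a few pixels from the prediction. I'll descend.

>>> apply_moves(moves=[95, 2, 0, -40, 0, 95, 2, 0, -70, 0, 95, 2, 0, -82, 0, 95, 2, 0, -82, 0, 60, 2, 0, -82, 0])

```text
time_s: 2.33
tcp_pos: [0.5625, 0.1183, 0.0207]
ee_rot: [-0.5, -0.5, 0.5, -0.5]
contact_force: [0.2, -1.2, 0.4]
width: 0.0917
```

>>> apply_moves(moves=[50, 0, 0, 0, 0, 50, 0, 0, 0, 0, 50, 0, 0, 0, 0, 50, 0, 0, 0, 0, 50, 0, 0, 0, 0])

```text
time_s: 2.75
tcp_pos: [0.5639, 0.1189, 0.0224]
ee_rot: [0.501, 0.5, -0.499, 0.501]
contact_force: [-0.8, -0.8, 6.6]
width: 0.0674
```

>>> apply_moves(moves=[50, 0, 0, 0, 0, 50, 0, 0, 10, 0, 50, 0, 0, 30, 0, 50, 0, 0, 60, 0, 50, 0, 0, 100, 0])

```text
time_s: 3.17
tcp_pos: [0.5598, 0.1185, 0.1184]
ee_rot: [0.498, 0.502, -0.502, 0.499]
contact_force: [0.2, -0.4, -1.5]
width: 0.0675
```

```bash
python3 - <<'E'
from h import *
st(); snap("wrist","wr2"); snap("scene","sc2")
E
```

```text
t 3.17 tcp [559.8 118.5 118.4] jaw -89.95 xdown [-0.008 -0.001 -1.   ] w 67.5 F [ 0.2 -0.4 -1.5] q6 1.68
```

View pics/wr2.png

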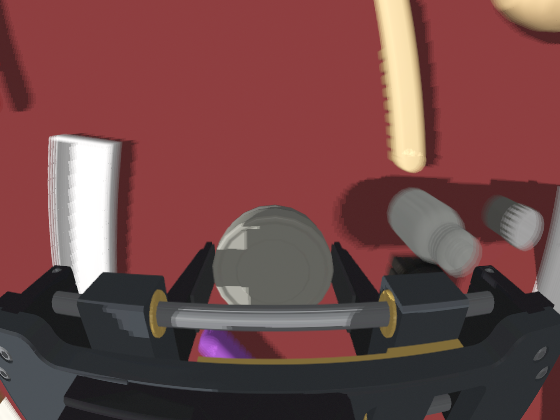

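View pics/sc2.png

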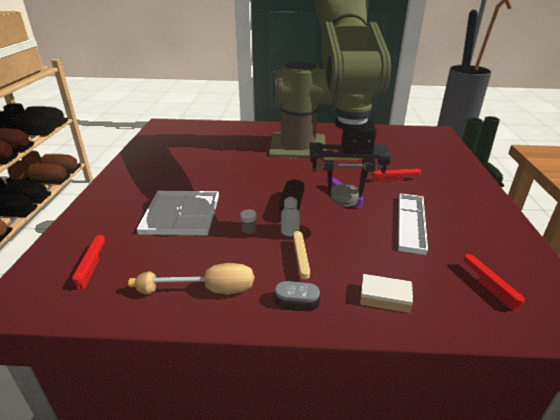

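>>> apply_moves(moves=[50, -10, 0, 40, 7, 50, -30, -10, 70, 14, 50, -50, -30, 70, 21, 50, -70, -60, 70, 28, 50, -90, -90, 70, 35])

```text
time_s: 3.68
tcp_pos: [0.472, 0.0288, 0.1912]
ee_rot: [0.324, 0.628, -0.324, 0.629]
contact_force: [0.1, -0.6, -1.6]
width: 0.0672
```

>>> apply_moves(moves=[50, 0, -35, 0, 7, 50, 0, -70, 0, 14, 50, 0, -105, 0, 21, 50, 0, -140, 0, 28, 50, 0, -175, 0, 35])

```text
time_s: 4.1
tcp_pos: [0.4723, -0.144, 0.1904]
ee_rot: [0.136, 0.694, -0.136, 0.694]
contact_force: [0.9, 0.1, -0.5]
width: 0.0672
```

>>> apply_moves(moves=[50, 0, -25, 0, 7, 50, 0, -50, 0, 14, 50, 0, -75, 0, 21, 50, 0, -100, 0, 22, 50, 0, -120, 0, 22])

```text
time_s: 4.52
tcp_pos: [0.4725, -0.2642, 0.1902]
ee_rot: [0.004, 0.707, -0.003, 0.707]
contact_force: [0.4, 1.5, 0.5]
width: 0.0675
```

```bash
python3 - <<'E'
from h import *
st(); snap("wrist","wr3"); snap("top","top3")
E
```

```text
t 4.52 tcp [ 472.5 -264.2  190.2] jaw -0.58 xdown [-0.001  0.    -1.   ] w 67.5 F [0.4 1.5 0.5] q6 -0.6
```

View pics/wr3.png

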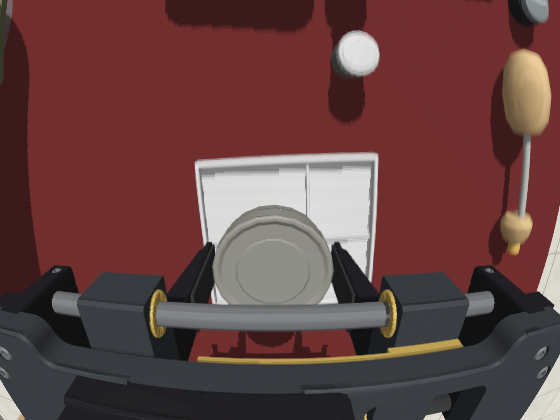

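View pics/top3.png

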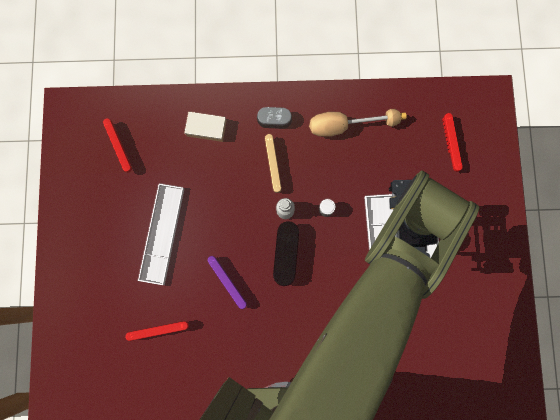

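>>> apply_moves(moves=[50, -20, -9, -35, 2.7, 50, -20, -9, -70, 2.7, 50, -20, -9, -105, 2.7, 50, -20, -9, -130, 2.7, 50, -20, -9, -140, 2.7])

```text
time_s: 5.03
tcp_pos: [0.45, -0.2686, 0.0458]
ee_rot: [-0.011, 0.709, 0.015, 0.705]
contact_force: [-1.1, 0.3, -0.9]
width: 0.067
```

```bash
python3 - <<'E'
from h import *
st(); snap("wrist","wr4")
E
```

```text
t 5.03 tcp [ 450.  -268.6   45.8] jaw 2.15 xdown [-0.007  0.005 -1.   ] w 67.0 F [-1.1  0.3 -0.9] q6 -0.68
```

View pics/wr4.png

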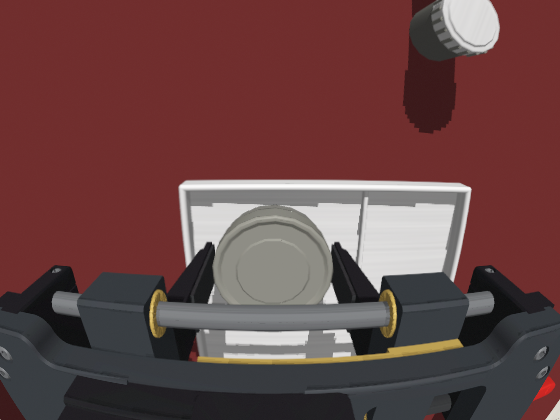

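>>> apply_moves(moves=[50, 0, -2, -8, 0, 50, 0, -2, -16, 0, 50, 0, -2, -20, 0, 50, 0, -2, -23, 0, 50, 0, -2, -25, 0])

```text
time_s: 5.5
tcp_pos: [0.4537, -0.274, 0.0263]
ee_rot: [-0.013, 0.707, 0.013, 0.707]
contact_force: [0.2, 0.1, -0.7]
width: 0.0675
```

```bash
python3 - <<'E'
from h import *
st(); snap("wrist","wr5")
E
```

```text
t 5.5 tcp [ 453.7 -274.    26.3] jaw 2.13 xdown [ 0.001 -0.001 -1.   ] w 67.5 F [ 0.2  0.1 -0.7] q6 -0.68
```

View pics/wr5.png

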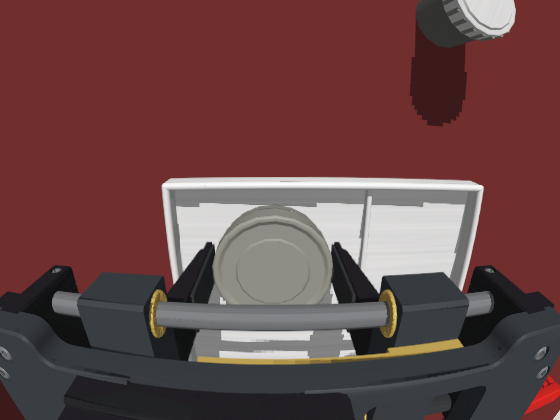

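>>> apply_moves(moves=[50, 0, 0, -2, 0, 50, 0, 0, -3, 0, 50, 0, 0, -4, 0, 50, 0, 0, -4, 0, 50, 0, 0, -4, 0])

```text
time_s: 5.97
tcp_pos: [0.4536, -0.2741, 0.0253]
ee_rot: [-0.013, 0.707, 0.013, 0.707]
contact_force: [-7.4, 5.7, 18.8]
width: 0.0673
```

>>> apply_moves(moves=[82, 0, 0, 1, 0, 82, 0, 0, 1, 0, 82, 0, 0, 1, 0, 82, 0, 0, 1, 0, 82, 0, 0, 1, 0])

```text
time_s: 6.38
tcp_pos: [0.453, -0.2736, 0.0224]
ee_rot: [-0.013, 0.707, 0.013, 0.707]
contact_force: [-0.1, -0.8, 0.4]
width: 0.082
```

>>> apply_moves(moves=[82, 0, 0, 3, 0, 82, 0, 0, 10, 0, 82, 0, 0, 30, 0, 90, 0, 0, 65, 0, 95, 0, 0, 100, 0])

```text
time_s: 6.8
tcp_pos: [0.4521, -0.2729, 0.1229]
ee_rot: [-0.012, 0.708, 0.014, 0.706]
contact_force: [1.8, -0.6, -0.1]
width: 0.0904
```

```bash
python3 - <<'E'
from h import *
st(); snap("wrist","wr6")
E
```

```text
t 6.8 tcp [ 452.1 -272.9  122.9] jaw 2.13 xdown [-0.003  0.002 -1.   ] w 90.4 F [ 1.8 -0.6 -0.1] q6 -0.68
```

View pics/wr6.png

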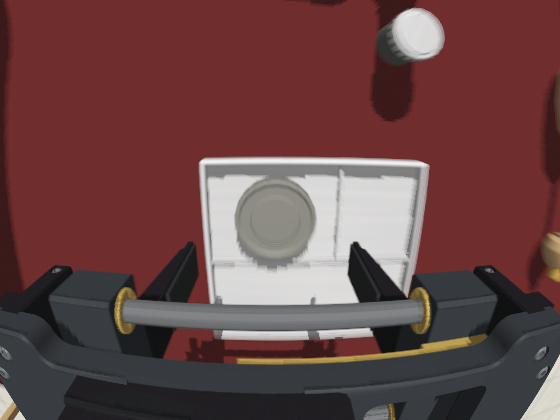

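The flat tin sits in its bay at (275,220). Next is the wide brush.

>>> apply_moves(moves=[95, 0, 20, 20, -7, 95, 0, 40, 20, -14, 95, 0, 60, 20, -21, 95, 0, 80, 20, -28, 95, 0, 100, 20, -35])

```text
time_s: 7.27
tcp_pos: [0.4532, -0.173, 0.1434]
ee_rot: [0.202, 0.677, -0.202, 0.678]
contact_force: [0.4, -0.4, 0.5]
width: 0.0948
```

>>> apply_moves(moves=[95, 0, 20, 0, -7, 95, 0, 40, 0, -14, 95, 0, 60, 0, -21, 95, 0, 80, 0, -28, 95, 0, 100, 0, -35])

```text
time_s: 7.68
tcp_pos: [0.4532, -0.0728, 0.1432]
ee_rot: [0.397, 0.585, -0.396, 0.586]
contact_force: [-0.3, 0.2, -0.5]
width: 0.0947
```

>>> apply_moves(moves=[95, -14, 30, 0, -7, 95, -14, 64, 0, -14, 95, -14, 64, 0, -21, 95, -14, 64, -10, -27.3, 95, -14, 64, -20, -27.3])

```text
time_s: 8.1
tcp_pos: [0.4399, -0.0091, 0.1236]
ee_rot: [0.523, 0.476, -0.521, 0.478]
contact_force: [0.4, 0.6, -0.4]
width: 0.0948
```

```bash
python3 - <<'E'
from h import *
st(); snap("wrist","wr7")
for p in ([.4376,-.009,.048],[.4376+.082,-.009-.0075,.048],[.49,-.009-.0047+.028,.048],[.49,-.009-.0047-.028,.048]): print(proj("wr7",p).round(1))
E
```

```text
t 8.1 tcp [439.9  -9.1 123.6] jaw -95.19 xdown [ 0.003 -0.    -1.   ] w 94.8 F [ 0.4  0.6 -0.4] q6 1.52
[270.1 224.4]
[270.  116.7]
[232.3 160.7]
[307.7 153.9]
```

View pics/wr7.png

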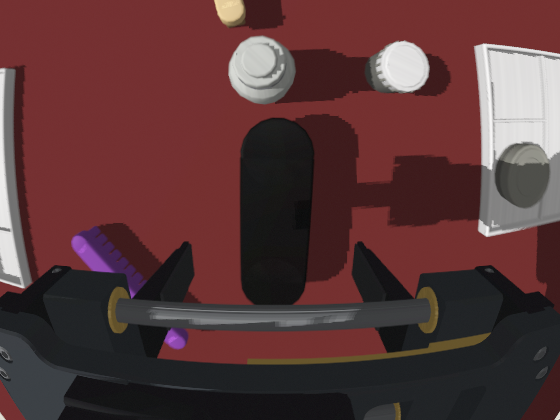

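>>> apply_moves(moves=[95, -2, -3, -35, -1, 95, -2, -3, -60, -1, 95, -2, -3, -80, -1, 95, -2, -3, -86, -1, 70, -2, -3, -86, -1])

```text
time_s: 8.57
tcp_pos: [0.4352, -0.0128, 0.0347]
ee_rot: [-0.525, -0.474, 0.527, -0.471]
contact_force: [-0.3, 0.2, -0.7]
width: 0.0922
```

>>> apply_moves(moves=[40, 0, 0, 0, 0, 40, 0, 0, 0, 0, 40, 0, 0, 0, 0, 40, 0, 0, 0, 0, 40, 0, 0, 0, 0], force=30)

```text
time_s: 8.98
tcp_pos: [0.4379, -0.0128, 0.0377]
ee_rot: [0.527, 0.472, -0.526, 0.473]
contact_force: [0.1, -0.2, 0.1]
width: 0.0604
```

>>> apply_moves(moves=[40, 0, 0, 0, 0, 40, 0, 0, 5, 0, 40, 0, 0, 20, 0, 40, 0, 0, 50, 0, 40, 0, 0, 90, 0])

```text
time_s: 9.4
tcp_pos: [0.4337, -0.0122, 0.124]
ee_rot: [-0.524, -0.475, 0.528, -0.47]
contact_force: [1.4, -0.1, -3.1]
width: 0.056
```

```bash
python3 - <<'E'
from h import *
st(); snap("wrist","wr8"); snap("scene","sc8"); crop("sc8",200,90,400,240,4,"sc8c")
E
```

```text
t 9.4 tcp [433.7 -12.2 124. ] jaw -96.16 xdown [-0.009  0.001 -1.   ] w 56.0 F [ 1.4 -0.1 -3.1] q6 1.53
```

View pics/wr8.png

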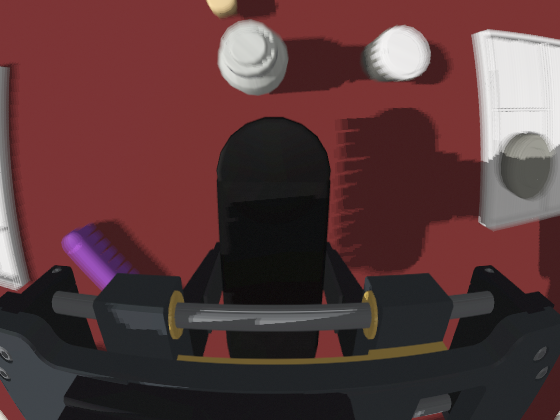

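View pics/sc8c.png

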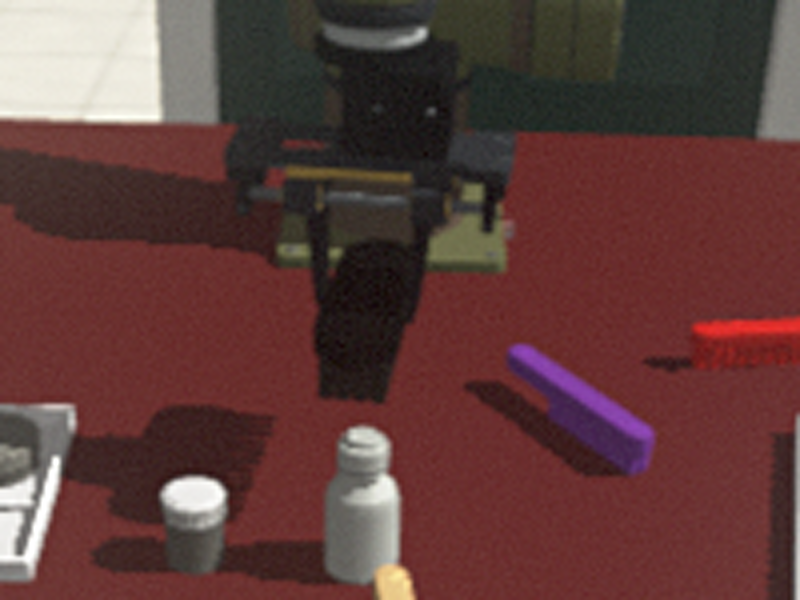

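```bash
python3 - <<'E'
from h import *
o,j=st()
a=np.radians(-6.16)
for d in (.078,.0825,.087):
    p=o["tcp_pos"]+[np.cos(a)*d,np.sin(a)*d,.010]; print(d,proj("wr8",p).round(1))
print(tr(BROAD,0,-.0465))
E
```

```text
t 9.5 tcp [441.4 -13.4 133.6] jaw -96.16 xdown [ 0.012 -0.002 -1.   ] w 55.7 F [ 0.   0.1 -0.4] q6 1.53
0.078 [268.7 107.9]
0.0825 [268.7  97.6]
0.087 [268.7  87.3]
[ 493.12015301 -360.0681727 ]
```

```bash
python3 - <<'E'
from h import *
snap("wrist","wr8b"); 
o,j=st()
a=np.radians(-6.16)
for d in (.073,.078,.0825,.087):
    p=o["tcp_pos"]+[np.cos(a)*d,np.sin(a)*d,.010]; print(d,proj("wr8b",p).round(1))
E
```

```text
t 9.55 tcp [439.6 -13.1 130.5] jaw -96.16 xdown [ 0.008 -0.001 -1.   ] w 55.6 F [ 1.3 -0.3 -2.7] q6 1.53
0.073 [268.4 138. ]
0.078 [268.3 127.7]
0.0825 [268.3 118.3]
0.087 [268.3 109. ]
```

View pics/wr8b.png

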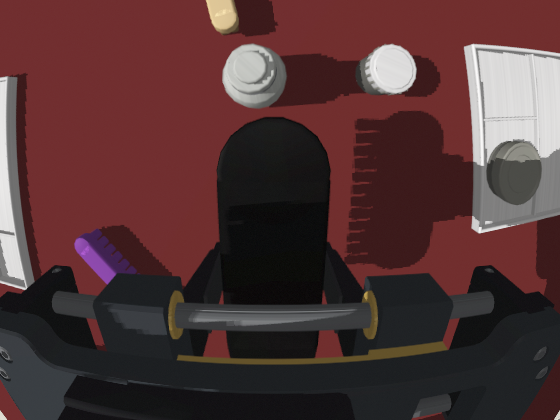

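>>> apply_moves(moves=[40, 0, -38, 10, 4, 40, 0, -76, 10, 8.3, 40, 10, -114, 10, 8.3, 40, 20, -150, 10, 8.3, 40, 30, -188, 10, 8.3])

```text
time_s: 9.97
tcp_pos: [0.4659, -0.2016, 0.1346]
ee_rot: [0.49, 0.51, -0.491, 0.508]
contact_force: [0.6, -0.0, -0.8]
width: 0.0561
```

>>> apply_moves(moves=[40, 10, -38, 0, 0, 40, 20, -76, 0, 0, 40, 25, -114, 0, 0, 40, 25, -140, 0, 0, 40, 25, -155, 0, 0])

```text
time_s: 10.38
tcp_pos: [0.4908, -0.3579, 0.1342]
ee_rot: [0.491, 0.51, -0.491, 0.507]
contact_force: [-0.4, 0.1, -2.5]
width: 0.0561
```

```bash
python3 - <<'E'
from h import *
st(); snap("wrist","wr9")
E
```

```text
t 10.38 tcp [ 490.8 -357.9  134.2] jaw -87.99 xdown [-0.003  0.002 -1.   ] w 56.1 F [-0.4  0.1 -2.5] q6 0.82
```

View pics/wr9.png

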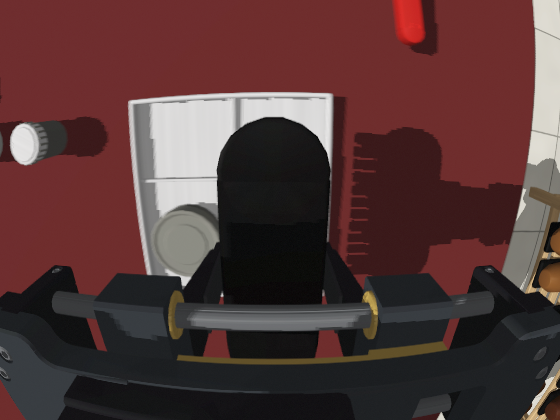

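```bash
python3 - <<'E'
from h import *
for u,v in((332,94),(130,101)): print(at("wr9",u,v,.016).round(4))
print(tr(BROAD,.098,-.0895),tr(BROAD,.098,.0895))
E
```

```text
[ 0.5917 -0.4069  0.016 ]
[ 0.5846 -0.2277  0.016 ]
[ 592.64375524 -399.41347228] [ 586.02209096 -220.53599029]
```

```bash
python3 - <<'E'
from h import *
st(); snap("wrist","wr9b"); crop("wr9b",110,70,360,150,3,"wr9c"); st()
E
```

```text
t 10.43 tcp [ 490.8 -359.1  134.5] jaw -88.04 xdown [-0.003  0.    -1.   ] w 55.3 F [ 0.2 -1.5 -2.7] q6 0.82
t 10.48 tcp [ 490.9 -356.8  134.7] jaw -88.02 xdown [-0.003  0.002 -1.   ] w 55.8 F [ 0.1  0.9 -2. ] q6 0.82
```

View pics/wr9c.png

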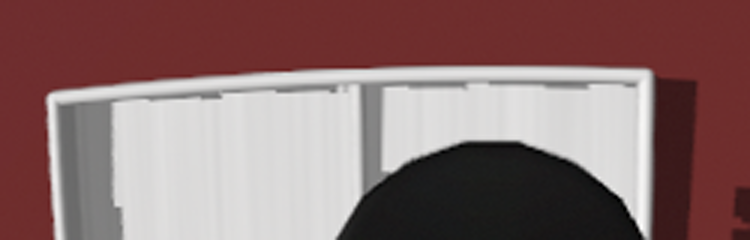

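```bash
python3 - <<'E'
from h import *
for u,v in((327.2,94),(126,101.7)): print(at("wr9b",u,v,.016).round(4), at("wr9b",u-5.5,v,.016).round(4))
print(tr(BROAD,.098,-.0895),tr(BROAD,.098,.0895))
# image symmetric check: finger/rod centre col
print(proj("wr9b",np.array([.4909,-.358,.1345])))
E
```

```text
[ 0.5914 -0.4043  0.016 ] [ 0.5911 -0.3995  0.016 ]
[ 0.5843 -0.225   0.016 ] [ 0.5847 -0.2192  0.016 ]
[ 592.64375524 -399.41347228] [ 586.02209096 -220.53599029]
[267.12543957 265.95263249]
```

>>> apply_moves(moves=[40, 2, -2, -35, 0, 40, 2, -2, -60, 0, 40, 2, -2, -75, 0, 40, 2, -2, -83, 0, 40, 2, -2, -86, 0])

```text
time_s: 10.9
tcp_pos: [0.4928, -0.3551, 0.048]
ee_rot: [0.49, 0.511, -0.49, 0.508]
contact_force: [-1.3, 0.5, -2.5]
width: 0.0561
```

>>> apply_moves(moves=[40, 0, 0, -3, 0, 40, 0, 0, -5, 0, 40, 0, 0, -7, 0, 40, 0, 0, -8, 0, 40, 0, 0, -8, 0])

```text
time_s: 11.32
tcp_pos: [0.4944, -0.3579, 0.0433]
ee_rot: [0.491, 0.509, -0.491, 0.51]
contact_force: [-0.9, -0.4, -1.6]
width: 0.0555
```

```bash
python3 - <<'E'
from h import *
st(); snap("wrist","wr10"); snap("scene","sc10"); crop("sc10",110,150,250,260,5,"sc10c")
E
```

```text
t 11.32 tcp [ 494.4 -357.9   43.3] jaw -87.87 xdown [ 0.001 -0.001 -1.   ] w 55.5 F [-0.9 -0.4 -1.6] q6 0.82
```

View pics/wr10.png

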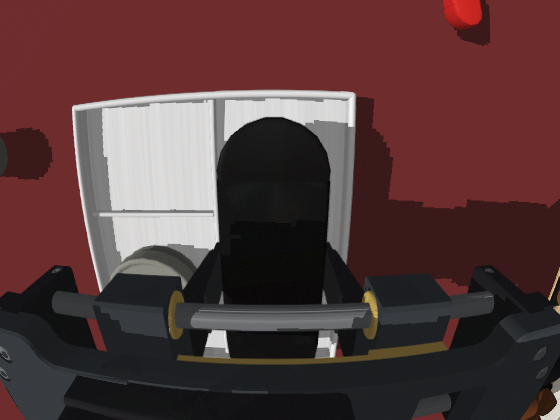

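View pics/sc10c.png

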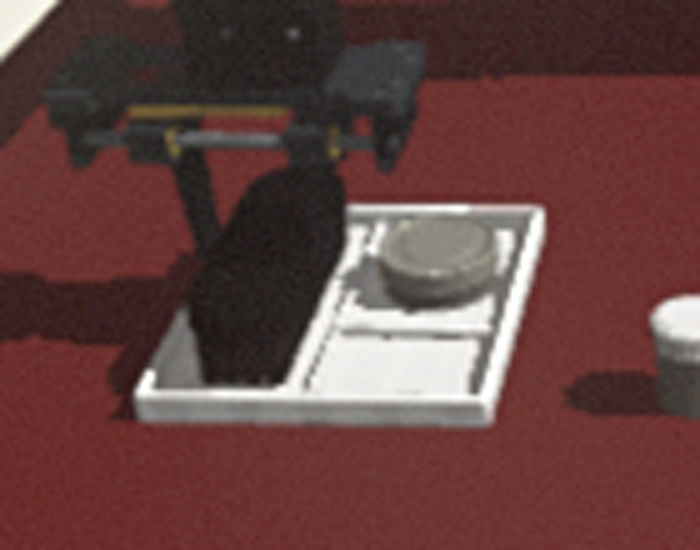

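>>> apply_moves(moves=[40, -1, -2, 0, 0, 40, -1, -4, 0, 0, 40, -1, -4, -2, 0, 40, -1, -4, -3, 0, 40, -1, -4, -4, 0])

```text
time_s: 11.83
tcp_pos: [0.4933, -0.3623, 0.0405]
ee_rot: [0.491, 0.509, -0.491, 0.509]
contact_force: [-5.1, 2.1, 12.5]
width: 0.0557
```

>>> apply_moves(moves=[40, 0, 0, -1, 0, 40, 0, 0, -1, 0, 40, 0, 0, -1, 0])

```text
time_s: 12.08
tcp_pos: [0.4935, -0.3624, 0.0405]
ee_rot: [0.49, 0.509, -0.491, 0.509]
contact_force: [-5.1, 1.3, 11.1]
width: 0.0558
```

>>> apply_moves(moves=[75, 0, 0, 1, 0, 75, 0, 0, 1, 0, 75, 0, 0, 1, 0, 75, 0, 0, 1, 0, 75, 0, 0, 1, 0])

```text
time_s: 12.5
tcp_pos: [0.493, -0.3616, 0.0383]
ee_rot: [0.491, 0.509, -0.491, 0.509]
contact_force: [-0.3, 0.0, -0.5]
width: 0.0745
```

>>> apply_moves(moves=[80, 0, 0, 6, 0, 80, 0, 0, 25, 0, 80, 0, 0, 55, 0, 80, 0, 10, 90, 0, 80, 0, 20, 110, 0])

```text
time_s: 12.92
tcp_pos: [0.4942, -0.3427, 0.1529]
ee_rot: [0.491, 0.507, -0.491, 0.511]
contact_force: [0.5, -0.4, 0.3]
width: 0.0802
```

```bash
python3 - <<'E'
from h import *
st(); snap("wrist","wr11"); 
E
```

```text
t 12.92 tcp [ 494.2 -342.7  152.9] jaw -87.92 xdown [ 0.004 -0.003 -1.   ] w 80.2 F [ 0.5 -0.4  0.3] q6 0.84
```

View pics/wr11.png

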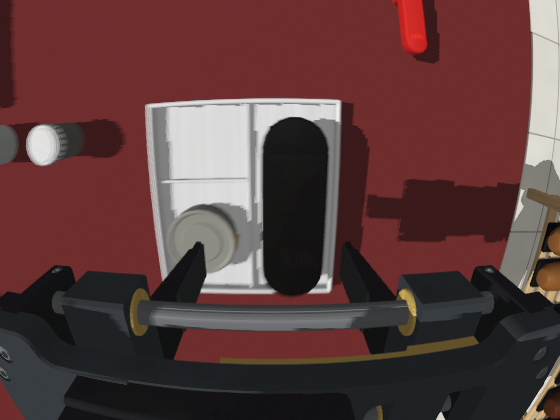

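>>> apply_moves(moves=[80, 7, 38, 0, 0, 80, 14, 76, 0, 0, 80, 21, 114, 0, 0, 80, 28, 152, 0, 0, 80, 35, 185, 0, 0])

```text
time_s: 13.38
tcp_pos: [0.528, -0.1545, 0.1488]
ee_rot: [0.491, 0.509, -0.49, 0.509]
contact_force: [0.6, -0.9, -0.3]
width: 0.0799
```

>>> apply_moves(moves=[70, 7, 38, 0, 0, 60, 14, 76, 0, 0, 60, 21, 114, 0, 0, 60, 26, 135, 0, 0, 60, 28, 147, 0, 0])

```text
time_s: 13.8
tcp_pos: [0.5563, -0.007, 0.1488]
ee_rot: [0.49, 0.51, -0.49, 0.51]
contact_force: [-0.3, 0.9, 0.7]
width: 0.0605
```

```bash
python3 - <<'E'
from h import *
snapshot("wrist");st(); snap("wrist","wr12");snap("top","top12"); crop("top12",340,170,460,290,5,"t12c")
print(proj("wr12",[.5573,-.0097,.1]))
E
```

```text
t 13.85 tcp [556.4  -6.5 148.8] jaw -87.69 xdown [ 0.     0.001 -1.   ] w 60.2 F [0.6 1.2 0.9] q6 1.42
[274.45636276 232.91749165]
```

View pics/wr12.png

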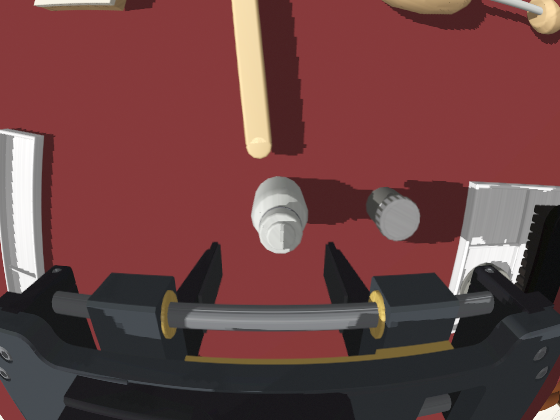

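View pics/t12c.png

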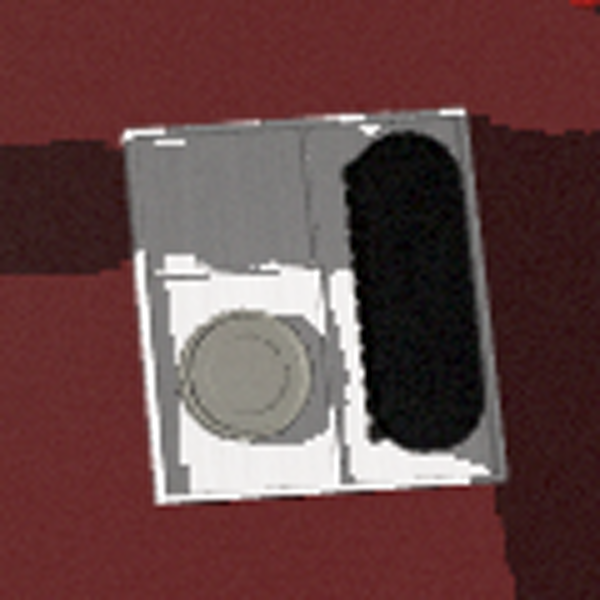

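```bash
python3 - <<'E'
from h import *
def inv(T,p):
    a=np.radians(T[2]);d=np.array(p[:2])-T[:2];return np.array([np.cos(a)*d[0]+np.sin(a)*d[1],-np.sin(a)*d[0]+np.cos(a)*d[1]])*1000
P=lambda u,v,z: at("top12",(u+.5)/5-.5+340,(v+.5)/5-.5+170,z)
pts=[(127,133),(465,112),(505,480),(158,502)]
q=np.array([P(u,v,.016) for u,v in pts]);a=q[0]+q[1]-q[2]-q[3]
T=(*q.mean(0)[:2],np.degrees(np.arctan2(a[1],a[0])));print(T)
A=P(403,131,.051);B=P(427,452,.051);print("wide",inv(T,(A+B)/2),np.degrees(np.arctan2((A-B)[1],(A-B)[0])))
print("flat",inv(T,P(249,375,.029)))
E
```

```text
(np.float64(0.49097697308300764), np.float64(-0.3140469535258945), np.float64(1.8629366123016926))
wide [  0.56044895 -43.6138151 ] 0.28238418682428823
flat [-35.77698086  39.62571132]
```

>>> apply_moves(moves=[60, 1, -3, -30, 0, 60, 1, -3, -55, 0, 60, 1, -3, -70, 0, 60, 1, -3, -75, 0, 50, 1, -3, -75, 0], force=25)

```text
time_s: 14.37
tcp_pos: [0.5557, -0.0141, 0.0719]
ee_rot: [0.49, 0.51, -0.492, 0.508]
contact_force: [-2.0, -1.3, -0.3]
width: 0.0569
```

>>> apply_moves(moves=[20, 0, 0, 0, 0, 20, 0, 0, 0, 0, 20, 0, 0, 0, 0, 20, 0, 0, 0, 0, 20, 0, 0, 0, 0])

```text
time_s: 14.78
tcp_pos: [0.558, -0.0128, 0.075]
ee_rot: [0.491, 0.509, -0.49, 0.51]
contact_force: [-0.7, -0.9, 3.1]
width: 0.0314
```

```bash
python3 - <<'E'
from h import *
st(); snap("wrist","wr13"); snap("scene","sc13");crop("sc13",220,130,360,250,5,"sc13c")
E
```

```text
t 14.78 tcp [558.  -12.8  75. ] jaw -87.86 xdown [ 0.002 -0.    -1.   ] w 31.4 F [-0.7 -0.9  3.1] q6 1.41
```

View pics/wr13.png

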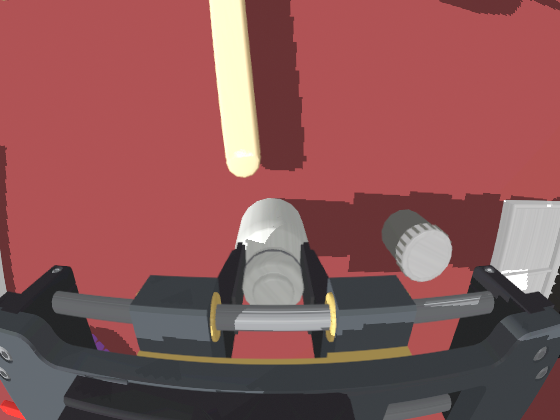

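View pics/sc13c.png

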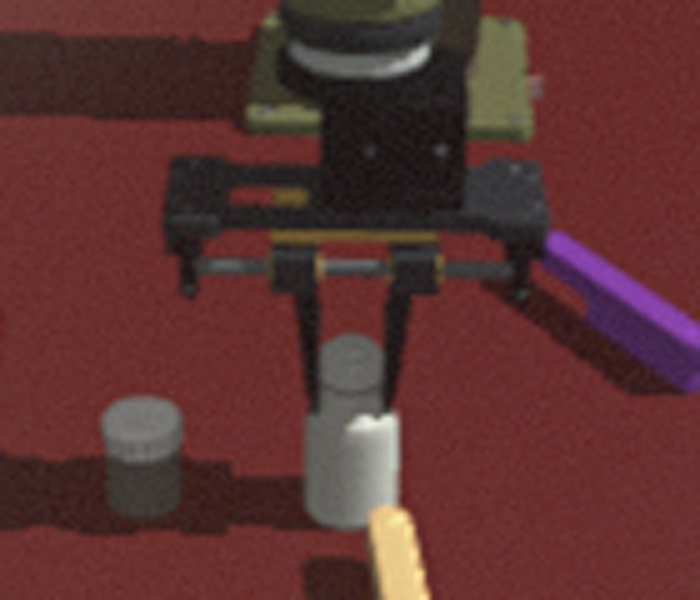

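>>> apply_moves(moves=[20, 0, 0, 0, 0, 20, 0, 0, 6, 0, 20, 0, 0, 25, 0, 20, 0, 0, 55, 0, 20, 0, 0, 85, 0])

```text
time_s: 15.3
tcp_pos: [0.5552, -0.0124, 0.1574]
ee_rot: [0.49, 0.511, -0.492, 0.508]
contact_force: [1.1, -0.7, -0.7]
width: 0.0311
```

>>> apply_moves(moves=[20, -2, -20, 0, 0, 20, -4, -50, 0, 0, 20, -6, -80, 0, 0, 20, -6, -110, 0, 0, 20, -7, -140, 0, 0])

```text
time_s: 15.72
tcp_pos: [0.5492, -0.1535, 0.158]
ee_rot: [0.49, 0.51, -0.491, 0.509]
contact_force: [0.4, 0.2, -2.1]
width: 0.0316
```

>>> apply_moves(moves=[20, -2, -30, 0, 0, 20, -2, -60, 0, 0, 20, -2, -90, 0, 0, 20, -2, -110, 0, 0, 20, -2, -117, 0, 0])

```text
time_s: 16.13
tcp_pos: [0.5472, -0.2721, 0.1578]
ee_rot: [0.491, 0.509, -0.492, 0.508]
contact_force: [0.2, -0.5, -1.0]
width: 0.0315
```

```bash
python3 - <<'E'
from h import *
snapshot("wrist");st(); snap("wrist","wr14"); snap("scene","sc14");crop("sc14",110,130,260,250,5,"sc14c")
E
```

```text
t 16.18 tcp [ 547.3 -271.9  157.8] jaw -88.03 xdown [-0.001  0.    -1.   ] w 31.6 F [ 0.  -0.4 -0.8] q6 0.99
```

View pics/wr14.png

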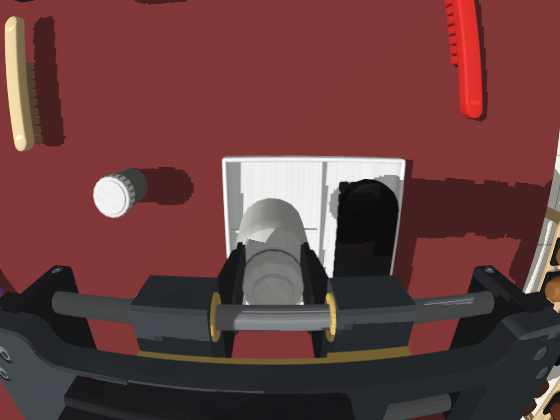

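View pics/sc14c.png

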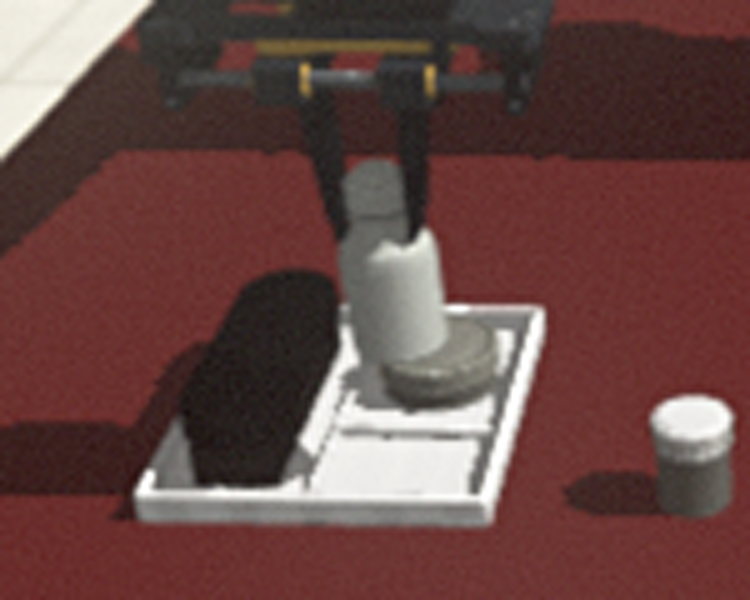

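>>> apply_moves(moves=[20, 2, 1, -30, 0, 20, 2, 1, -50, 0, 20, 2, 1, -60, 0, 20, 2, 1, -68, 0, 20, 2, 1, -72, 0])

```text
time_s: 16.7
tcp_pos: [0.5498, -0.2674, 0.0856]
ee_rot: [0.49, 0.51, -0.49, 0.509]
contact_force: [-0.7, -0.0, -0.0]
width: 0.0318
```

>>> apply_moves(moves=[20, 0, 0, -2, 0, 20, 0, 0, -4, 0, 20, 0, 0, -6, 0, 20, 0, 0, -7, 0, 20, 0, 0, -7, 0])

```text
time_s: 17.12
tcp_pos: [0.5503, -0.2688, 0.0801]
ee_rot: [0.491, 0.509, -0.491, 0.509]
contact_force: [0.5, 0.2, -0.7]
width: 0.0315
```

```bash
python3 - <<'E'
from h import *
st(); snap("wrist","wr15"); snap("scene","sc15");crop("sc15",110,130,260,250,5,"sc15c")
E
```

```text
t 17.12 tcp [ 550.3 -268.8   80.1] jaw -87.88 xdown [ 0.001 -0.    -1.   ] w 31.5 F [ 0.5  0.2 -0.7] q6 0.99
```

View pics/wr15.png

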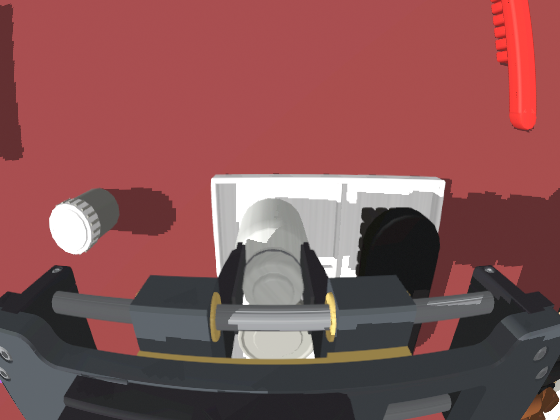

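View pics/sc15c.png

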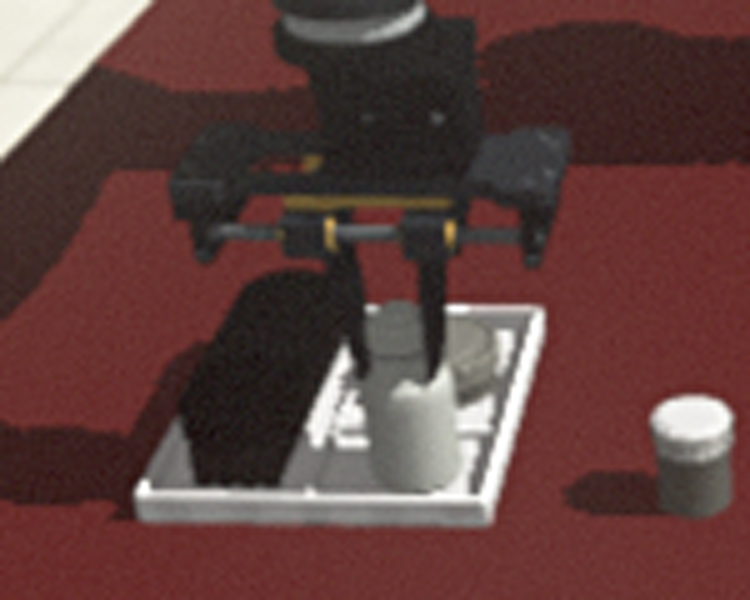

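Nearly down; last few millimetres until contact.

>>> apply_moves(moves=[20, 0, 0, -1, 0, 20, 0, 0, -2, 0, 20, 0, 0, -3, 0, 20, 0, 0, -3, 0, 20, 0, 0, -3, 0])

```text
time_s: 17.63
tcp_pos: [0.5507, -0.2689, 0.0781]
ee_rot: [0.491, 0.509, -0.49, 0.51]
contact_force: [-1.8, 1.2, 5.7]
width: 0.0307
```

>>> apply_moves(moves=[50, 0, 0, 0, 0, 50, 0, 0, 0, 0, 50, 0, 0, 0, 0, 50, 0, 0, 0, 0, 50, 0, 0, 0, 0])

```text
time_s: 18.05
tcp_pos: [0.5499, -0.2686, 0.0763]
ee_rot: [0.491, 0.509, -0.491, 0.509]
contact_force: [0.1, 0.4, -0.5]
width: 0.0499
```

>>> apply_moves(moves=[55, 0, 0, 10, 0, 55, 0, 0, 30, 0, 55, 0, 10, 60, 0, 55, 0, 30, 80, 0, 60, 0, 60, 80, 0])

```text
time_s: 18.47
tcp_pos: [0.5532, -0.2111, 0.1637]
ee_rot: [0.492, 0.505, -0.49, 0.512]
contact_force: [0.8, 0.4, 1.0]
width: 0.0574
```

>>> apply_moves(moves=[70, 0, 30, 0, 0, 70, 0, 60, 0, 0, 70, 0, 90, -10, 0, 70, 0, 90, -20, 0, 70, 0, 90, -30, 0])

```text
time_s: 18.88
tcp_pos: [0.5504, -0.1177, 0.127]
ee_rot: [0.49, 0.509, -0.49, 0.51]
contact_force: [0.7, -0.2, -0.3]
width: 0.0698
```

```bash
python3 - <<'E'
from h import *
snapshot("wrist");st(); snap("wrist","wr16"); print(proj("wr16",[.5553,-.1177,.052]))
E
```

```text
t 18.93 tcp [ 548.9 -118.2  124.2] jaw -87.81 xdown [-0.003  0.    -1.   ] w 69.8 F [-0.5  0.3 -2.9] q6 1.23
[269.66103249 214.36235507]
```

View pics/wr16.png

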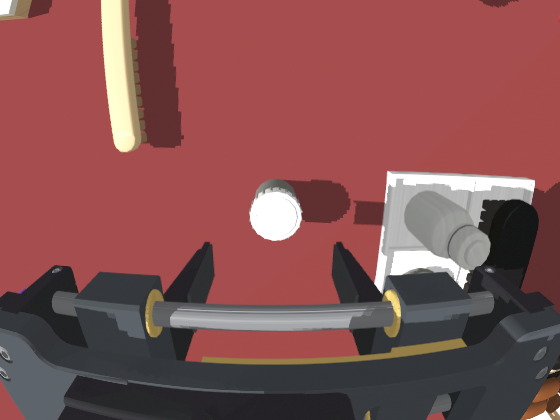

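>>> apply_moves(moves=[70, 5, 0, -35, 0, 70, 6, 0, -65, 0, 70, 6, 0, -85, 0, 70, 6, 0, -92, 0, 60, 6, 0, -92, 0])

```text
time_s: 19.4
tcp_pos: [0.5545, -0.1193, 0.0325]
ee_rot: [0.49, 0.51, -0.492, 0.507]
contact_force: [0.1, 0.1, -0.6]
width: 0.0668
```

>>> apply_moves(moves=[25, 0, 0, 0, 0, 25, 0, 0, 0, 0, 25, 0, 0, 0, 0, 25, 0, 0, 0, 0, 25, 0, 0, 0, 0])

```text
time_s: 19.82
tcp_pos: [0.5572, -0.1191, 0.0363]
ee_rot: [0.491, 0.508, -0.49, 0.51]
contact_force: [0.5, -0.3, 3.4]
width: 0.0394
```

>>> apply_moves(moves=[25, 0, 0, 0, 0, 25, 0, 0, 6, 0, 25, 0, 0, 25, 0, 25, 0, 0, 55, 0, 25, 0, 0, 85, 0])

```text
time_s: 20.23
tcp_pos: [0.5545, -0.118, 0.119]
ee_rot: [0.49, 0.511, -0.491, 0.508]
contact_force: [1.0, -0.7, -0.6]
width: 0.0396
```

```bash
python3 - <<'E'
from h import *
snapshot("wrist");st(); snap("wrist","wr17"); snap("top","top17"); crop("top17",340,170,460,290,5,"t17c")
E
```

```text
t 20.28 tcp [ 559.2 -119.4  127.3] jaw -87.86 xdown [ 0.008 -0.002 -1.   ] w 39.5 F [5.  0.2 3.8] q6 1.23
```

View pics/wr17.png

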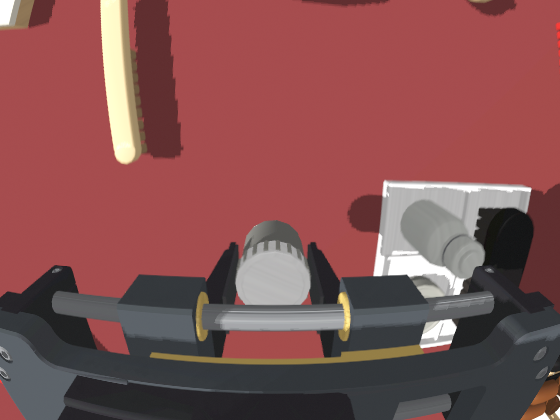

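View pics/t17c.png

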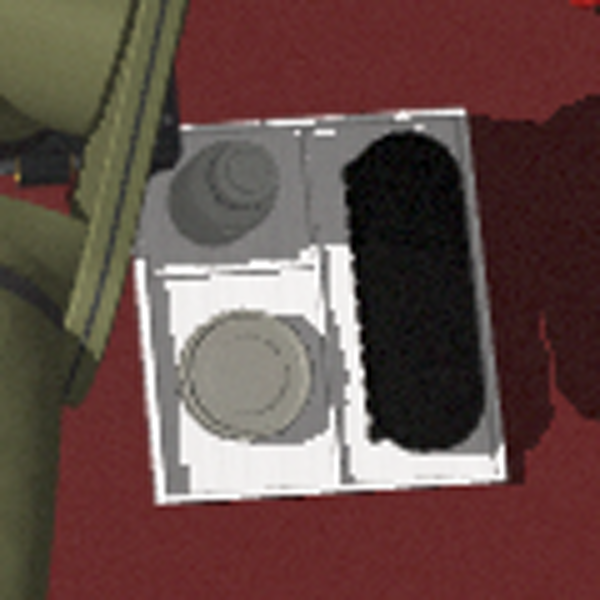

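>>> apply_moves(moves=[25, -10, 30, 0, -3, 25, -20, 66, 0, -6, 25, -32, 102, 0, -9, 25, -44, 138, 0, -12, 25, -56, 174, 0, -13.5])

```text
time_s: 20.8
tcp_pos: [0.4978, 0.0567, 0.1176]
ee_rot: [-0.547, -0.448, 0.549, -0.446]
contact_force: [1.7, -0.1, -0.3]
width: 0.0394
```

>>> apply_moves(moves=[25, -12, 36, 0, 0, 25, -24, 72, 0, 0, 25, -36, 108, 0, 0, 25, -48, 144, 0, 0, 25, -60, 180, 0, 0])

```text
time_s: 21.22
tcp_pos: [0.4377, 0.2364, 0.1178]
ee_rot: [-0.546, -0.448, 0.548, -0.448]
contact_force: [1.9, -0.4, -0.7]
width: 0.0395
```

>>> apply_moves(moves=[25, -12, 36, 0, 0, 25, -24, 72, 0, 0, 25, -30, 90, 0, 0, 25, -32, 98, 0, 0, 25, -32, 100, 0, 0])

```text
time_s: 21.63
tcp_pos: [0.4065, 0.3358, 0.118]
ee_rot: [-0.545, -0.449, 0.548, -0.449]
contact_force: [0.2, -0.4, -0.8]
width: 0.0397
```

```bash
python3 - <<'E'
from h import *
snapshot("wrist");snapshot("wrist");st(); snap("wrist","wr18"); 
E
```

```text
t 21.73 tcp [407.7 334.6 118.5] jaw -101.36 xdown [-0.001 -0.002 -1.   ] w 39.5 F [-0.5  0.6 -1.5] q6 2.35
```

View pics/wr18.png

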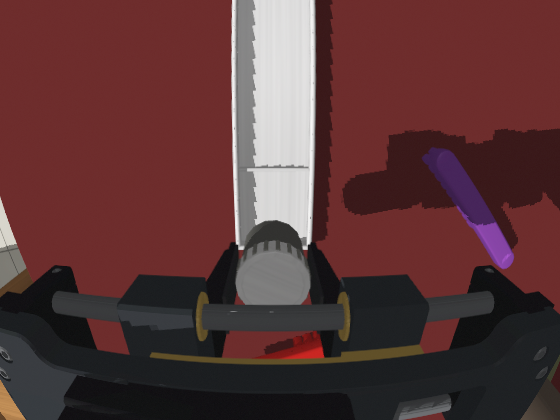

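```bash
python3 - <<'E'
from h import *
a=at("wr18",240-5.5,167.5,.010);b=at("wr18",311-5.5,167.5,.010);print((a+b)/2*1000, tr(SLIM,-.0595,0), a-b)
E
```

```text
[443.64385325 327.29915699  10.        ] [442.56158141 328.49952633] [0.01190969 0.05890335 0.        ]
```

>>> apply_moves(moves=[25, 1, 0, -30, 0, 25, 1, 0, -50, 0, 25, 1, 0, -62, 0, 25, 1, 0, -70, 0, 25, 1, 0, -74, 0])

```text
time_s: 22.2
tcp_pos: [0.4089, 0.3341, 0.0444]
ee_rot: [-0.547, -0.448, 0.548, -0.448]
contact_force: [1.0, 0.0, -0.5]
width: 0.0391
```

>>> apply_moves(moves=[25, 0, 0, -2, 0, 25, 0, 0, -4, 0, 25, 0, 0, -5, 0, 25, 0, 0, -5, 0, 25, 0, 0, -5, 0])

```text
time_s: 22.62
tcp_pos: [0.4095, 0.3357, 0.0414]
ee_rot: [0.547, 0.448, -0.547, 0.448]
contact_force: [-0.4, -0.4, -0.5]
width: 0.0393
```

```bash
python3 - <<'E'
from h import *
st(); snap("wrist","wr19");snap("scene","sc19");crop("sc19",350,130,470,260,5,"sc19c") 
E
```

```text
t 22.62 tcp [409.5 335.7  41.4] jaw -101.36 xdown [ 0.001  0.001 -1.   ] w 39.3 F [-0.4 -0.4 -0.5] q6 2.35
```

View pics/wr19.png

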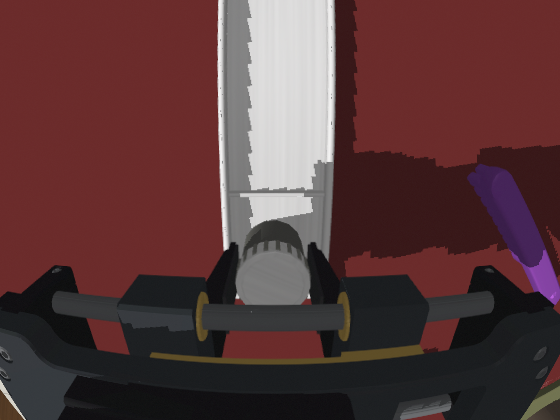

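View pics/sc19c.png

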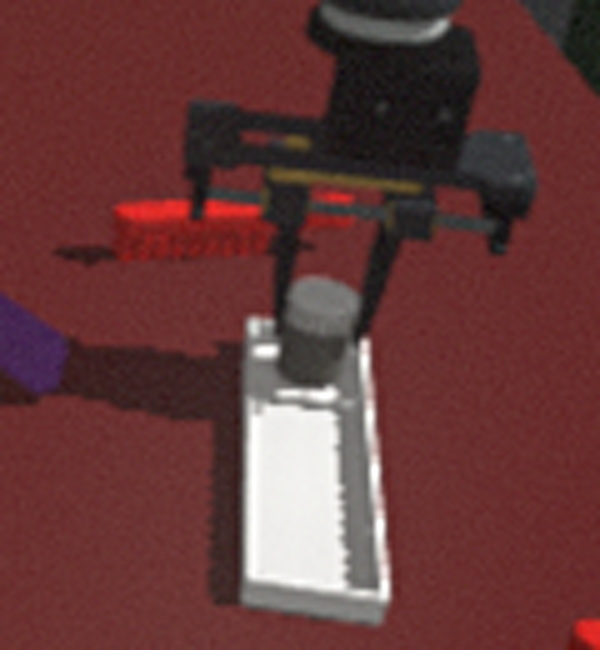

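>>> apply_moves(moves=[25, 0, -2, -1, 0, 25, 0, -2, -2, 0, 25, 0, -2, -3, 0, 25, 0, -2, -4, 0, 25, 0, -2, -5, 0])

```text
time_s: 23.13
tcp_pos: [0.4095, 0.3334, 0.0392]
ee_rot: [-0.546, -0.448, 0.548, -0.448]
contact_force: [-10.7, -7.8, 27.2]
width: 0.0393
```

>>> apply_moves(moves=[25, 0, 0, -0.5, 0, 25, 0, 0, -0.5, 0, 25, 0, 0, -0.5, 0])

```text
time_s: 23.38
tcp_pos: [0.4095, 0.3334, 0.0393]
ee_rot: [-0.546, -0.448, 0.548, -0.448]
contact_force: [-9.4, -7.4, 23.6]
width: 0.0396
```

>>> apply_moves(moves=[55, 0, 0, 2, 0, 55, 0, 0, 2, 0, 55, 0, 0, 2, 0, 55, 0, 0, 2, 0, 55, 0, 0, 2, 0])

```text
time_s: 23.8
tcp_pos: [0.4088, 0.3331, 0.0366]
ee_rot: [-0.547, -0.448, 0.547, -0.448]
contact_force: [0.1, 0.2, 0.2]
width: 0.0549
```

>>> apply_moves(moves=[55, 0, 0, 10, 0, 55, 0, 0, 35, 0, 55, 0, 0, 70, 0, 55, 15, -15, 95, 0, 55, 40, -40, 95, 3])

```text
time_s: 24.22
tcp_pos: [0.4517, 0.2964, 0.1396]
ee_rot: [0.538, 0.463, -0.53, 0.464]
contact_force: [1.1, 0.7, 1.7]
width: 0.0549
```

```bash
python3 - <<'E'
from h import *
st(); snap("wrist","wr20"); 
E
```

```text
t 24.22 tcp [451.7 296.4 139.6] jaw -98.08 xdown [ 0.01   0.006 -1.   ] w 54.9 F [1.1 0.7 1.7] q6 2.19
```

View pics/wr20.png

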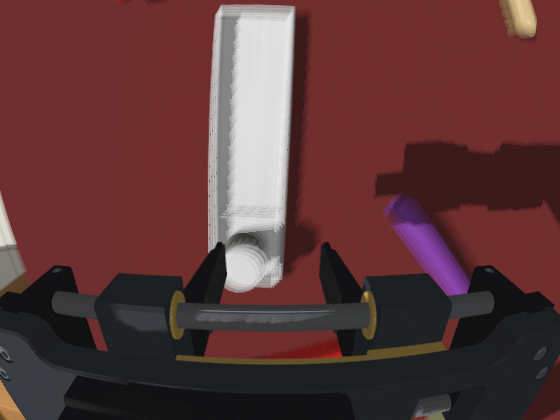

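>>> apply_moves(moves=[55, 22, -28, 0, 5, 55, 46, -58, 0, 10, 55, 70, -88, 0, 15, 55, 94, -118, 0, 15, 55, 118, -148, 0, 15])

```text
time_s: 24.68
tcp_pos: [0.5678, 0.1438, 0.1324]
ee_rot: [0.47, 0.528, -0.47, 0.528]
contact_force: [0.2, -0.0, -0.1]
width: 0.055
```

>>> apply_moves(moves=[55, 24, -30, 0, 0, 55, 48, -60, 0, 0, 55, 72, -90, 0, 0, 55, 90, -115, 0, 0, 55, 99, -126, 0, 0])

```text
time_s: 25.1
tcp_pos: [0.6677, 0.0159, 0.1322]
ee_rot: [0.471, 0.527, -0.471, 0.528]
contact_force: [-1.4, -0.6, -0.0]
width: 0.0549
```

```bash
python3 - <<'E'
from h import *
snapshot("wrist");snapshot("wrist");st(); snap("wrist","wr21"); 
a=np.radians(6.7);d=np.array([np.cos(a),np.sin(a),0])
for s in(-.08,0,.08): print(proj("wr21",np.array([.6775,.0195,.034])+s*d))
E
```

```text
t 25.2 tcp [666.9  17.5 132. ] jaw -83.55 xdown [-0.  0. -1.] w 55.3 F [-0.   0.1  0.2] q6 1.4
[269.91155145 283.51749366]
[269.18452616 199.71606312]
[268.52351283 102.06303414]
```

View pics/wr21.png

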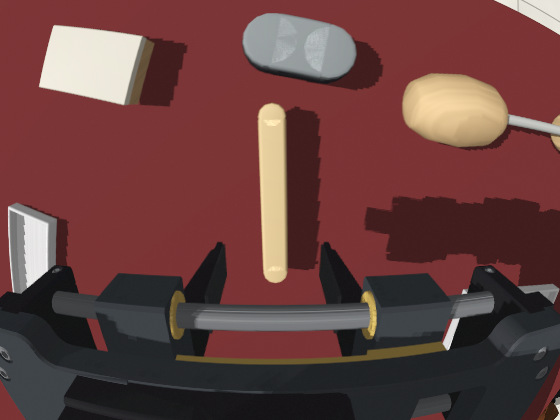

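>>> apply_moves(moves=[55, 0, 0, -40, 0, 55, 0, 0, -75, 0, 55, 0, 0, -98, 0, 55, 0, 0, -107, 0, 45, 0, 0, -107, 0])

```text
time_s: 25.67
tcp_pos: [0.6629, 0.021, 0.0219]
ee_rot: [0.468, 0.53, -0.471, 0.527]
contact_force: [-0.6, 0.3, 0.3]
width: 0.0521
```

>>> apply_moves(moves=[10, 0, 0, 0, 0, 10, 0, 0, 0, 0, 10, 0, 0, 0, 0, 10, 0, 0, 0, 0, 10, 0, 0, 0, 0])

```text
time_s: 26.08
tcp_pos: [0.6673, 0.0192, 0.0271]
ee_rot: [0.471, 0.527, -0.47, 0.529]
contact_force: [1.0, -1.3, 0.2]
width: 0.0216
```

>>> apply_moves(moves=[10, 0, 0, 0, 0, 10, 0, 0, 6, 0, 10, 0, 0, 25, 0, 10, 0, 0, 50, 0, 10, 0, 0, 80, 0])

```text
time_s: 26.5
tcp_pos: [0.6641, 0.0193, 0.1036]
ee_rot: [0.469, 0.529, -0.471, 0.527]
contact_force: [1.2, 0.8, -1.2]
width: 0.0215
```

```bash
python3 - <<'E'
from h import *
snapshot("wrist");snapshot("wrist");o,j=st(); snap("wrist","wr22");snap("scene","sc22");crop("sc22",230,140,370,290,5,"sc22c")
a=np.radians(6.5);d=np.array([np.cos(a),np.sin(a),0])
for s in(.08,.085,.09,.095): print(proj("wr22",o["tcp_pos"]+s*d+[0,0,.009]))
E
```

```text
t 26.6 tcp [669.8  19.1 111.7] jaw -83.38 xdown [ 0.01 -0.   -1.  ] w 22.1 F [ 1.3 -0.7  0.4] q6 1.4
[268.77889786 118.8955902 ]
[268.78811817 108.34311289]
[268.8000659   97.80185173]
[268.81472193  87.29385938]
```

View pics/wr22.png

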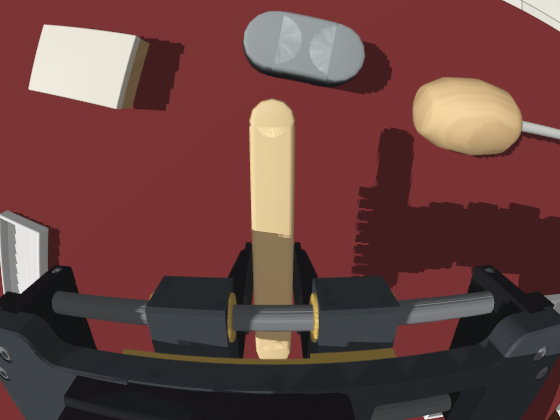

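View pics/sc22c.png

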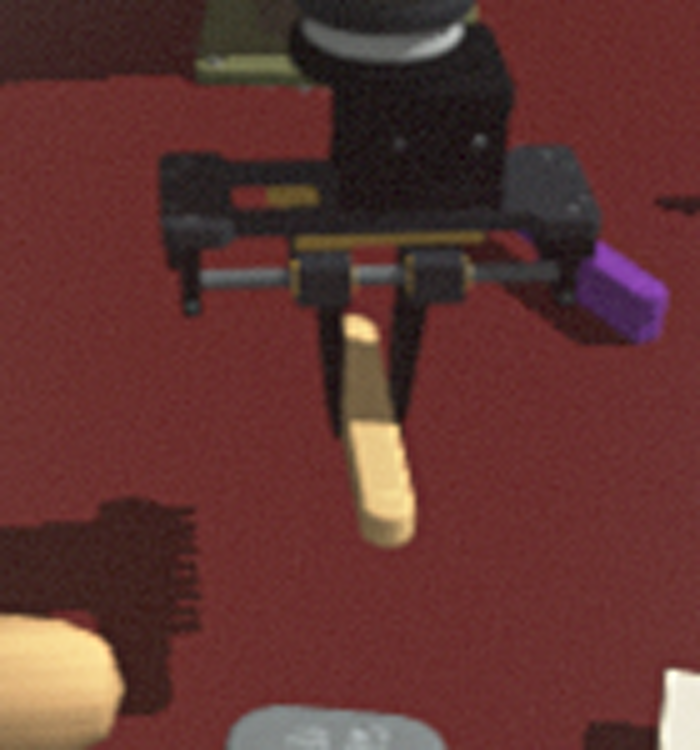

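>>> apply_moves(moves=[10, -16, 32, 0, -4, 10, -32, 65, 0, -8, 10, -48, 98, 0, -12, 10, -64, 131, 0, -16, 10, -80, 164, 0, -18])

```text
time_s: 27.12
tcp_pos: [0.5835, 0.1841, 0.1025]
ee_rot: [-0.547, -0.448, 0.549, -0.446]
contact_force: [0.0, 0.5, -0.4]
width: 0.022
```

>>> apply_moves(moves=[10, -16, 33, 0, 0, 10, -32, 66, 0, 0, 10, -46, 95, 0, 0, 10, -57, 117, 0, 0, 10, -61, 127, 0, 0])

```text
time_s: 27.53
tcp_pos: [0.5219, 0.3121, 0.1026]
ee_rot: [-0.545, -0.449, 0.548, -0.448]
contact_force: [-0.4, 0.1, -0.2]
width: 0.0219
```

```bash
python3 - <<'E'
from h import *
snapshot("wrist");snapshot("wrist");o,j=st(); snap("wrist","wr23")
E
```

```text
t 27.63 tcp [523.4 311.  103.3] jaw -101.21 xdown [-0.003 -0.001 -1.   ] w 21.8 F [ 0.2 -1.   0.3] q6 2.21
```

View pics/wr23.png

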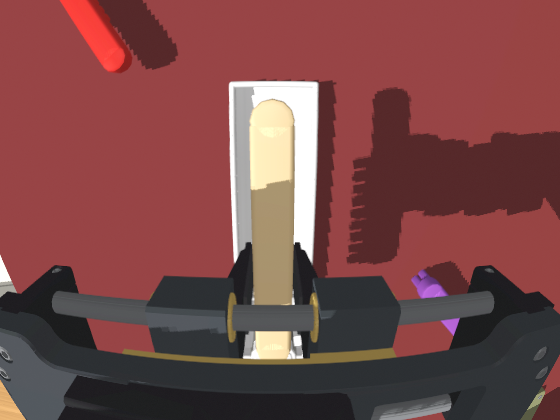

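>>> apply_moves(moves=[10, 2, 1, -25, 0, 10, 2, 1, -45, 0, 10, 2, 1, -57, 0, 10, 2, 1, -64, 0, 10, 2, 1, -67, 0])

```text
time_s: 28.1
tcp_pos: [0.5267, 0.3098, 0.0364]
ee_rot: [-0.546, -0.448, 0.548, -0.447]
contact_force: [-0.6, -0.2, -0.6]
width: 0.0218
```

>>> apply_moves(moves=[10, 0, 0, -1, 0, 10, 0, 0, -2, 0, 10, 0, 0, -3, 0, 10, 0, 0, -4, 0, 10, 0, 0, -4, 0])

```text
time_s: 28.52
tcp_pos: [0.5275, 0.3115, 0.0348]
ee_rot: [0.547, 0.448, -0.547, 0.448]
contact_force: [0.1, -0.8, -0.7]
width: 0.0222
```

```bash
python3 - <<'E'
from h import *
o,j=st(); snap("wrist","wr24");snap("scene","sc24");crop("sc24",350,130,470,260,5,"sc24c")
E
```

```text
t 28.52 tcp [527.5 311.5  34.8] jaw -101.37 xdown [ 0.001  0.    -1.   ] w 22.2 F [ 0.1 -0.8 -0.7] q6 2.22
```

View pics/wr24.png

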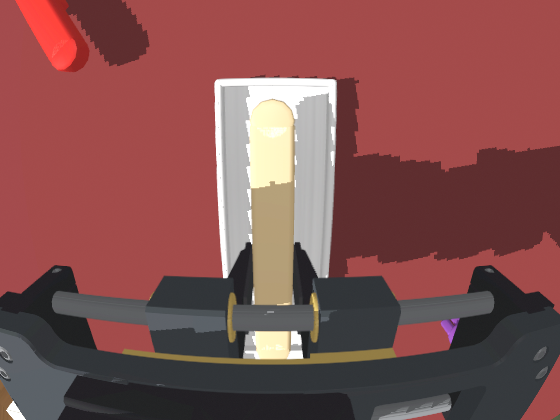

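View pics/sc24c.png

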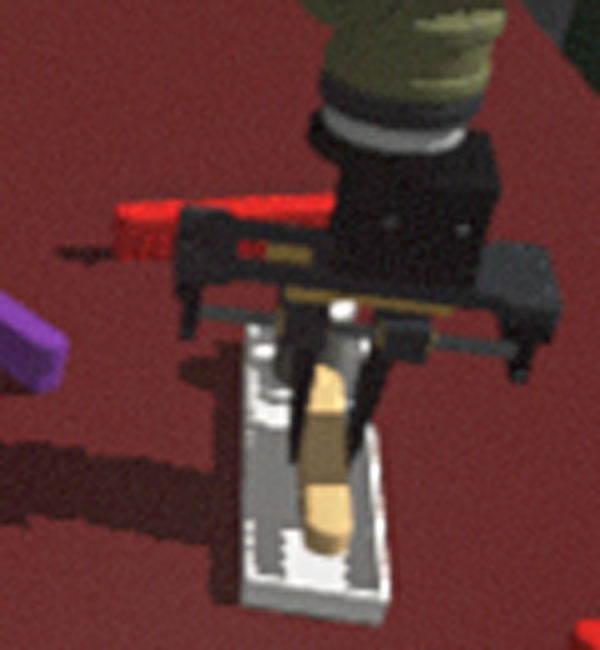

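Everything is lined up; last few millimetres.

>>> apply_moves(moves=[10, 0, -1, -1, 0, 10, 0, -1, -2, 0, 10, 0, -1, -3, 0, 10, 0, -1, -4, 0, 10, 0, -1, -5, 0])

```text
time_s: 29.03
tcp_pos: [0.527, 0.3104, 0.03]
ee_rot: [-0.547, -0.448, 0.547, -0.448]
contact_force: [-6.1, -1.9, 10.9]
width: 0.0218
```

>>> apply_moves(moves=[10, 0, 0, -0.5, 0, 10, 0, 0, -1, 0, 10, 0, 0, -1, 0])

```text
time_s: 29.28
tcp_pos: [0.5273, 0.3107, 0.0301]
ee_rot: [0.547, 0.448, -0.547, 0.448]
contact_force: [-3.9, -1.5, 8.4]
width: 0.0221
```

>>> apply_moves(moves=[45, 0, 0, 1, 0, 45, 0, 0, 1, 0, 45, 0, 0, 1, 0, 45, 0, 0, 1, 0, 45, 0, 0, 1, 0])

```text
time_s: 29.7
tcp_pos: [0.5269, 0.3102, 0.0288]
ee_rot: [-0.547, -0.448, 0.547, -0.448]
contact_force: [0.1, 0.6, 0.3]
width: 0.0439
```

>>> apply_moves(moves=[45, 0, 0, 10, 0, 45, 0, 0, 40, 0, 45, 0, 0, 80, 0, 45, 0, -20, 115, 0, 45, -10, -55, 130, 0])

```text
time_s: 30.12
tcp_pos: [0.5208, 0.2578, 0.1665]
ee_rot: [0.55, 0.448, -0.543, 0.45]
contact_force: [0.8, -0.9, 1.5]
width: 0.0448
```

>>> apply_moves(moves=[45, -30, -30, 10, 0, 45, -60, -60, 10, 0, 45, -90, -90, 10, 0, 45, -110, -120, 10, 0, 45, -130, -150, 10, 0])

```text
time_s: 30.53
tcp_pos: [0.3854, 0.1042, 0.1695]
ee_rot: [0.547, 0.448, -0.547, 0.449]
contact_force: [-0.4, -1.2, -0.0]
width: 0.0453
```

>>> apply_moves(moves=[45, 0, -20, 0, 0, 45, 0, -40, 0, 0, 45, 0, -50, 0, 0, 45, 0, -50, 0, 0, 45, 0, -50, 0, 0])

```text
time_s: 30.95
tcp_pos: [0.3872, 0.0552, 0.1698]
ee_rot: [0.548, 0.447, -0.547, 0.448]
contact_force: [-0.5, 0.5, -0.1]
width: 0.045
```

```bash
python3 - <<'E'
from h import *
o,j=st(); snap("wrist","wr25");snap("scene","sc25");snap("top","top25")
crop("sc25",110,170,450,320,2,"sc25c");crop("top25",130,170,450,300,2,"t25c")
E
```

```text
t 30.95 tcp [387.2  55.2 169.8] jaw -101.46 xdown [ 0.001  0.    -1.   ] w 45.0 F [-0.5  0.5 -0.1] q6 1.77
```

View pics/top25.png

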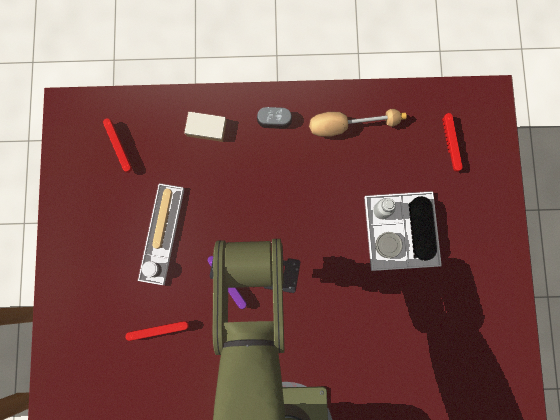

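View pics/sc25c.png

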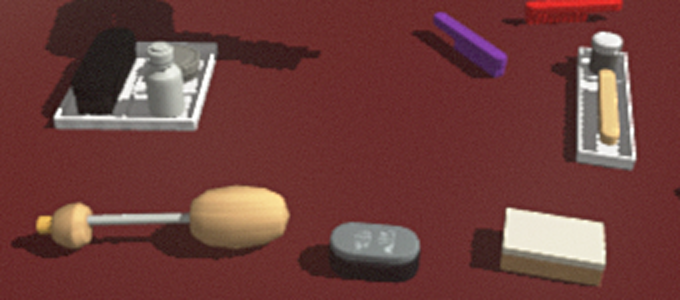

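```bash
python3 - <<'E'
from h import *
g=lambda i:np.clip(255*(i/255.)**.5,0,255).astype(np.uint8)
im=load("top25")[0][180:285,355:455];cv2.imwrite("pics/a.png",cv2.resize(g(im),None,fx=6,fy=6,interpolation=cv2.INTER_CUBIC))
im=load("sc25")[0][170:245,125:235];cv2.imwrite("pics/b.png",cv2.resize(g(im),None,fx=7,fy=7,interpolation=cv2.INTER_CUBIC))
im=load("top25")[0][175:295,130:230];cv2.imwrite("pics/c.png",cv2.resize(im,None,fx=5,fy=5,interpolation=cv2.INTER_CUBIC))
E
```

```text
(no output)
```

View pics/a.png

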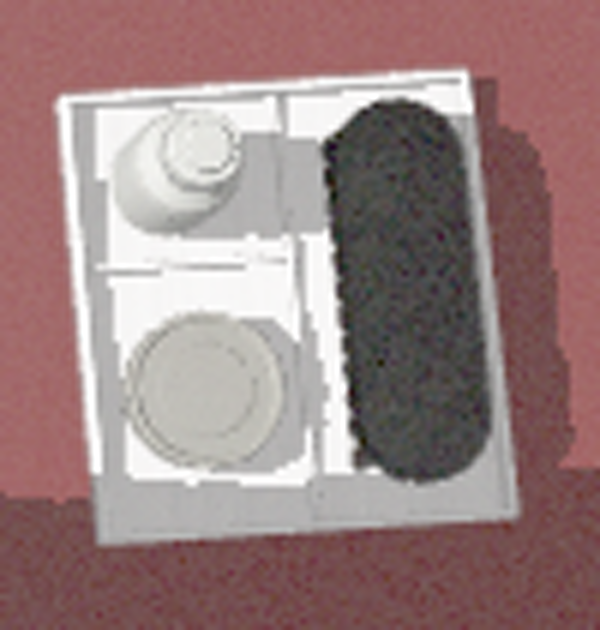

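View pics/b.png

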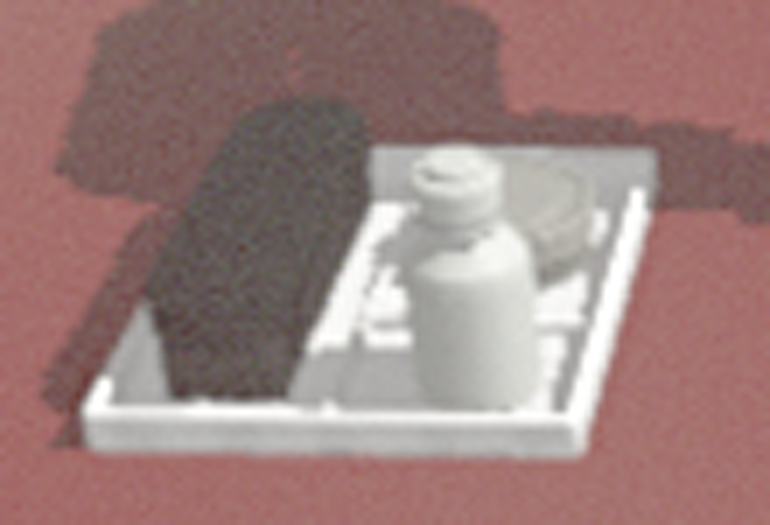

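View pics/c.png

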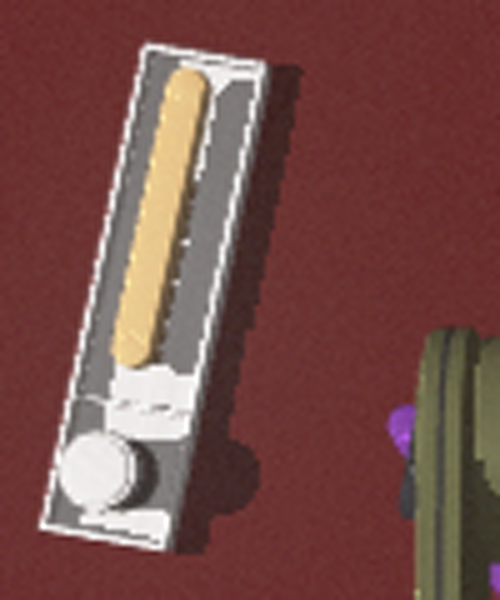

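```bash
python3 - <<'E'
from h import *
def inv(T,p):
    a=np.radians(T[2]);d=np.array(p[:2])-T[:2];return (np.array([np.cos(a)*d[0]+np.sin(a)*d[1],-np.sin(a)*d[0]+np.cos(a)*d[1]])*1000).round(1)
def mk(k,x0,y0): return lambda u,v,z: at("top25",(u+.5)/k-.5+x0,(v+.5)/k-.5+y0,z)
def tray(P,pts):
    q=np.array([P(u,v,.016) for u,v in pts]);a=q[0]+q[1]-q[2]-q[3]
    return (*q.mean(0)[:2],np.degrees(np.arctan2(a[1],a[0])))
P=mk(6,355,180);T=tray(P,[(58,97),(468,72),(520,518),(98,545)]);print(T)
print("disp",inv(T,P(203,147,.103)),"flat",inv(T,P(207,387,.029)),"wide",inv(T,(P(400,98,.051)+P(425,483,.051))/2))
P=mk(5,130,175);T=tray(P,[(145,45),(267,63),(170,548),(42,527)]);print(T)
print("tall",inv(T,P(97,470,.055)),"welt",inv(T,(P(187,68,.037)+P(133,368,.037))/2))
E
```

```text
(np.float64(0.4910960696279116), np.float64(-0.3137841780645512), np.float64(2.2367107166454105))
disp [57.6 47.9] flat [-34.3  40.3] wide [ -0.2 -45.7]
(np.float64(0.5012293831318594), np.float64(0.3161043056925452), np.float64(-11.076236307435456))
tall [-96.1   1.1] welt [37.2  0.7]
```

All five are well within their limits, the robot is clear of everything, and the bystanders haven't moved. Handing in.

```bash
python3 - <<'E'
from h import *
print(hand_in())
E
```

```text
the job is handed in; nothing more can be done
None
```

I made up both kits and handed the job in at about 31 s of the 131 s allowed; the system gave no verdict.

- **Moves:** the flat tin, wide brush and dispenser went into the broad tray, then the tall tin and welt brush into the slim tray. I lowered each one slowly until it touched the floor, released it and then lifted clear.
- **Final positions:** measured from the last top picture in each tray's own frame, all five are inside their limits:

| Thing | Tray | x (mm) | y (mm) |
|---|---|---|---|
| wide brush | broad | 0 | -46 |
| flat tin | broad | -34 | 40 |
| dispenser | broad | 58 | 48 |
| welt brush | slim | 37 | 1 |
| tall tin | slim | -96 | 1 |

- **Other checks:** everything looks upright by eye in the last pictures, and the carton, sponge, shoe tree and look-alikes are where they started. The robot was touching nothing.
- **Disagreement:** the wrist camera read about 5 pixels (roughly 3–7 mm) to one side of the top camera. I put this down to its calibration. With a 5.5-pixel correction, its tray readings came within about 1.5 mm of the top camera's.
- **Not measured:** I did not measure tilt or height in the bays. They rest on how the things look and on contact being felt as each was set down.

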